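# Sort stripped gearbox parts into the wash trays

### The job

Sort the stripped gearbox parts on the bench into the trays for washing: both toothed gears side by side in the oblong tray, lying flat with their hubs up, both plain sleeves standing upright in the square tray, and the ball bearing flat in the round pan, each resting on the tray's floor. Set the parts down gently, without dropping or throwing them, and leave the grease jar and the wrench socket standing where they are.

Things in the scene. Friction and masses are not known exactly. Their poses are not given: they have to be found in the camera images.
- large_gear: Loose steel gear wheel, the larger of two: toothed disc 72 mm across and 20 mm thick lying flat, with a plain round hub 36 mm across on top of it, 42 mm high in all; dark bore in the hub. About 0.5 kg. Easily gripped across the hub from above. Origin: centre of its underside; z up along its axis.
- small_gear: Loose steel gear wheel, the smaller of two: toothed disc 52 mm across and 18 mm thick lying flat, with a plain round hub 28 mm across on top of it, 42 mm high in all; dark bore. About 0.25 kg. Easily gripped across the hub from above. Origin: centre of its underside; z up along its axis.
- tall_sleeve: Loose plain steel tube standing on end, 42 mm outside, 32 mm inside, 70 mm high. About 0.3 kg. Origin: centre of its underside; z up along its axis.
- short_sleeve: Loose plain steel tube standing on end, 42 mm outside, 32 mm inside, 45 mm high. About 0.2 kg. Origin: centre of its underside; z up along its axis.
- bearing: Loose steel ball bearing lying flat, a low disc 52 mm across and 18 mm high with a ring of balls showing in its top face round a dark bore. About 0.15 kg. Origin: centre of its underside; z up along its axis.
- oblong_tray: Oblong open aluminium tray, fixed to the bench, 110 mm (its x) by 200 mm (its y) outside, walls 4 mm thick and 22 mm high, floor 4 mm thick. Place for the gears. Origin: centre of its underside; z up.
- square_tray: Square open aluminium tray, fixed to the bench, 140 mm by 140 mm outside (sides along its x and y), walls 4 mm thick and 30 mm high, floor 4 mm thick. Place for the sleeves. Origin: centre of its underside; z up.
- round_pan: Round open aluminium pan, fixed to the bench, 152 mm across at the foot and 160 mm at the rim, wall 4 mm thick and 22 mm high, floor 4 mm thick. Place for the bearing. Origin: centre of its underside; z up.
- grease_jar: Bystander among the parts, to be left alone: loose white jar with a dark cap, 42 mm across, 48 mm high. Origin: centre of its underside.
- socket: Bystander among the parts, to be left alone: loose plain steel wrench socket standing on end, 30 mm across, 34 mm high, with a small dark hole in its top (no teeth, no hub, much narrower than the sleeves). Origin: centre of its underside.
Things that resemble listed ones, but are neither listed nor needed, are in the scene too. Leave any orange look-alike of the tall_sleeve alone. Leave any yellow look-alike of the bearing alone.

How it is judged (in metres and radians):
At the end, for the whole second after the job is handed in: Gears in the oblong tray, sleeves in the square tray, bearing in the round pan: each part inside its tray, its underside below 10 mm (on the tray floor), upright within 0.12 rad, at rest. Jar and socket upright (0.3 rad) and within 30 mm of where they began (x of large_gear in the frame of oblong_tray between -0.04 and 0.04 m and y of large_gear in the frame of oblong_tray between -0.085 and 0.085 m and z of each of large_gear, small_gear in the frame of oblong_tray below 0.01 m and angle between each of large_gear, small_gear, tall_sleeve, short_sleeve, bearing's own z axis and vertical below 0.12 rad and linear speed of each of large_gear, small_gear, tall_sleeve, short_sleeve, bearing below 0.03 m/s and angular speed of each of large_gear, small_gear, tall_sleeve, short_sleeve, bearing below 0.3 rad/s and x of small_gear in the frame of oblong_tray between -0.04 and 0.04 m and y of small_gear in the frame of oblong_tray between -0.085 and 0.085 m and x of tall_sleeve in the frame of square_tray between -0.055 and 0.055 m and y of tall_sleeve in the frame of square_tray between -0.055 and 0.055 m and z of each of tall_sleeve, short_sleeve in the frame of square_tray below 0.01 m and x of short_sleeve in the frame of square_tray between -0.055 and 0.055 m and y of short_sleeve in the frame of square_tray between -0.055 and 0.055 m and horizontal distance between bearing and round_pan below 0.055 m and z of bearing in the frame of round_pan below 0.01 m and distance of each of grease_jar, socket from where it was at the start of the episode below 0.03 m and angle between each of grease_jar, socket's own z axis and vertical below 0.3 rad); the robot touches nothing.
It fails at once if the grease jar or the socket is pushed more than 30 mm or knocked over (distance of any of grease_jar, socket from where it was at the start of the episode above 0.03 m or angle between any of grease_jar, socket's own z axis and vertical above 0.3 rad).
It fails at once if a part is dropped or flung: it moves faster than 0.8 m/s with its underside less than 60 mm above the bench ((linear speed of large_gear above 0.8 m/s and height (world z) of large_gear below 0.06 m) or (linear speed of small_gear above 0.8 m/s and height (world z) of small_gear below 0.06 m) or (linear speed of tall_sleeve above 0.8 m/s and height (world z) of tall_sleeve below 0.06 m) or (linear speed of short_sleeve above 0.8 m/s and height (world z) of short_sleeve below 0.06 m) or (linear speed of bearing above 0.8 m/s and height (world z) of bearing below 0.06 m)).
It also fails if it takes over 115 s, if anything falls off the work surface, if the arm or the gripper's body presses on something with over 40 N, if the wrist force passes 120 N, or if a joint passes its speed limit or range.

### The arm

A 6-joint arm with a two-finger parallel gripper is mounted at the origin on the work surface. World frame = base frame: x ahead of the robot, y to its left, z up, the work surface at z = 0. Lengths are in mm, angles in rad, forces in N, time in s.
With the tool pointing down it reaches from about 350 to 775 mm from the base axis. Payload 7.3 kg.
Tool frame: the origin (TCP) lies at the very end of the fingers, on their centre line; the grasp point (between the pads) lies 19 mm behind it; x points along the fingers, z is the direction in which the jaws open and shut, and the axes are right-handed (so a half turn about x gives the same grasp; the last joint's range is limited). The gripper opens to 92 mm and grips with 3 to 60 N. Pads are 19 mm wide; open, the fingers measure 130 mm over their backs; the gripper's body (75 mm by 190 mm) begins 47 mm behind the grasp point.
Start: joints at [1.14, 0.342, 1.524, -0, 1.275, -0.146], TCP at [147.492, 503.876, 226.741] pointing down, gripper open.
Joint ranges: [-2.53, 2.53], [-0.77, 2.02], [0.04, 2.7], [-1, 4.14], [0.28, 2.66], [-3.11, 3.11]. Speed limits (rad/s): [2.57, 2.57, 3.14, 3.14, 3.14, 3.14].

### API

Orientations are given as [roll, pitch, yaw] about the fixed x, y, z axes, in that order (R = Rz(yaw) Ry(pitch) Rx(roll)).
In Python, from plant import * gives the robot as it stands.
- The arm moves only by the shell command python3 -m creep 'ROWS'. ROWS is JSON, a list of rows, each an object of numbers: "tx", "ty", "tz": the shift along the tool's x, y, z in cm; "wx", "wy", "wz": the turn, a rotation vector about the tool's x, y, z in rad; "gripper": the closure, from -1 (fully open) to 1 (shut). A call has 1 to 8 rows; each row is the pose to reach, as a shift and turn from the pose commanded when the call began, along the tool's axes at that moment; what a row does not reach only later rows make up. A row lasts 1/12 s, in which the tool goes at most 41.7 mm and 7.16 degrees, less where a joint would pass 70% of its speed; a pose out of reach is approached as far as the arm can. A call with a gripper value outside its range is refused whole. The fingers move at their own pace and stop on an object; the grip force is fixed at half the most. Time passes only in rows, so rows that repeat a pose let the fingers close. It gives the time, the measured TCP pose, the force and the opening at its end, in the units of the state.
- get_obs(): the state, without advancing time (a new reading comes with each control period).
- capture(name): name is "side" or "top"; returns a dict with "frame" (420x560x3 uint8, red, green, blue), "z_map" (420x560 float32, mm along the optical axis (not along the pixel's ray), 0 where there is no reading), "vertical_fov" (degrees; the focal length in pixels is half the picture's height over the tangent of half this angle, whatever the lens; pixels are square), "cx", "cy" (the principal point, pixels), "k1" (the pictures are not rectified: a ray, as slopes to the right and down, at radius r is drawn at 1 + k1 r^2 times it, then the intrinsics apply), "xyz" and "rotation" of the camera in the world. Camera axes: x right, y down, z forward; pixel columns grow to the right and rows downward; lengths in mm; the calibration is good to about 2 mm. A picture is of the moment at which its call begins.
- close_job(): hands the job in, once; it reports no verdict.
The state is a dict: "time": time; "joint_positions": joint angles; "dq": joint speeds; "tau": joint torques, N m; "tool_pos": TCP position; "tcp_rot": TCP orientation; "contact_force": force on the tool from outside, world axes, zero at the start; "moment": the same for the moment, N m; "grip_width": finger opening in mm.
Only numpy, scipy, OpenCV 4.12 (cv2) and the standard library are available. Lean on these libraries where they do the work, as an engineer would, in place of code of your own. Each camera call takes 0.05 s, during which the arm holds its last target.

## Working session

There is one attempt and no reset: what is moved stays moved. The work goes in short steps, Python scripts to look and compute and a shell command to move; the robot and the scene stay as the last step left them, time stands still between calls to the robot, and variables do not carry over. Pictures are saved under pics/ and viewed, and the job is handed in when it is done.

```bash
ls; mkdir -p pics; python3 - <<'E'
from plant import *
import cv2,pickle
o=get_obs();print(o)
for n in("top","side"):
    c=capture(n);pickle.dump(c,open(f"pics/{n}0.pkl","wb"))
    cv2.imwrite(f"pics/{n}0.png",c["frame"][:,:,::-1])
    print(n,{k:v for k,v in c.items() if k not in("frame","z_map")})
E
```

```text
pics
{'time': 0.0, 'joint_positions': array([ 1.14000744e+00,  3.42738335e-01,  1.52501626e+00,  4.66251072e-07,
        1.27537507e+00, -1.46009053e-01]), 'dq': array([-0.00030557,  0.00112987,  0.00075099,  0.00084744, -0.00023789,
       -0.00108355]), 'tau': array([-3.85188478e-04, -4.31265843e+01, -2.44214523e+01,  7.14380457e-02,
        5.60346292e-02, -1.66327150e-04]), 'tool_pos': array([147.31108307, 503.49270635, 226.03711664]), 'tcp_rot': array([ 2.99529353,  1.56925932, -2.00187542]), 'contact_force': array([ 0.03373712,  0.21779767, -0.4512604 ]), 'moment': array([ 0.07164358, -0.01782042, -0.03488552]), 'grip_width': 92.17312734882762}
top {'vertical_fov': 49.53911011774999, 'cx': 279.84341992731197, 'cy': 203.0629811288449, 'k1': -0.13922033225960034, 'xyz': array([ 374.21062077,    1.95674284, 1168.78046796]), 'rotation': array([-2.99896449,  0.01457898, -1.59360029])}
side {'vertical_fov': 42.461200258680606, 'cx': 277.2375547158033, 'cy': 205.18522078465745, 'k1': -0.06840550183511583, 'xyz': array([ 392.53157543, -904.05000039,  947.07948483]), 'rotation': array([-2.34905049,  0.0072018 , -0.16841154])}
```

View pics/top0.png

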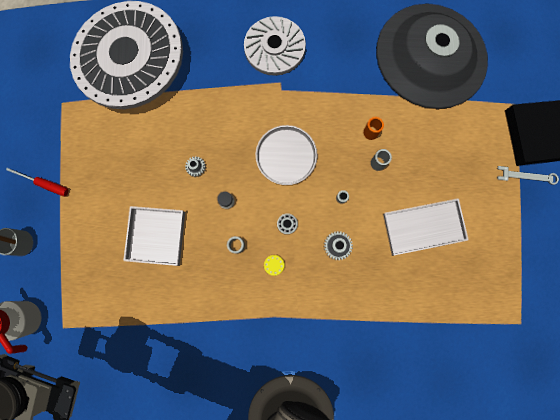

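View pics/side0.png

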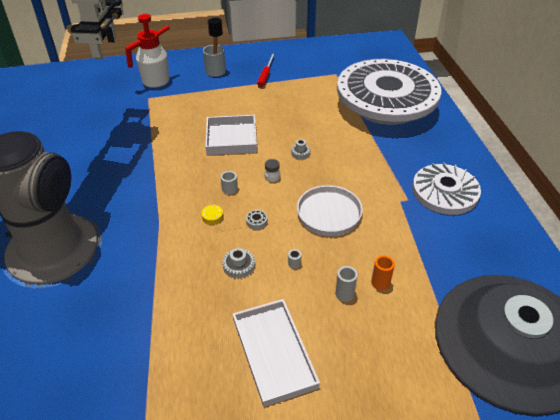

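The top view shows the small gear (196,166), grease jar (226,200), short sleeve (236,244), bearing (287,223), yellow look-alike (274,265) and large gear (339,245). It also shows the socket (343,197), tall sleeve (382,158), orange look-alike (375,128), square tray (155,236), round pan (286,155) and oblong tray (426,228). I'll measure them next.

```bash
cat > h.py <<'E'
import numpy as np, cv2
from scipy.spatial.transform import Rotation as R
def K(c):
    f=c["frame"].shape[0]/2/np.tan(np.radians(c["vertical_fov"])/2)
    return np.array([[f,0,c["cx"]],[0,f,c["cy"]],[0,0,1.]]),np.array([c["k1"],0,0,0])
def cloud(c):
    k,d=K(c);h,w=c["z_map"].shape
    u,v=np.meshgrid(np.arange(w),np.arange(h))
    p=cv2.undistortPoints(np.stack([u,v],-1).reshape(-1,1,2).astype(float),k,d).reshape(h,w,2)
    z=c["z_map"].astype(float)
    P=np.dstack([p[...,0]*z,p[...,1]*z,z])
    X=P@R.from_euler("xyz",c["rotation"]).as_matrix().T+c["xyz"]
    X[z==0]=np.nan
    return X
def proj(c,X):
    k,d=K(c);M=R.from_euler("xyz",c["rotation"]).as_matrix()
    Y=(np.atleast_2d(X)-c["xyz"])@M
    return cv2.projectPoints(Y.reshape(-1,1,3),np.zeros(3),np.zeros(3),k,d)[0].reshape(-1,2)
E
python3 - <<'E'
import pickle,cv2,numpy as np
from h import *
c=pickle.load(open("pics/top0.pkl","rb"));X=cloud(c)
for n,(u,v),r,h in [("small_gear",(196,166),16,42),("jar",(226,200),14,48),("short",(236,244),14,45),("bearing",(287,223),14,18),("yellow",(274,265),14,18),("large",(339,245),17,42),("socket",(343,197),9,34),("tall",(382,158),14,70),("orange",(375,128),16,70),("pan",(286,155),40,22),("sq",(155,236),45,30),("obl",(426,228),58,22)]:
    w=X[v-r:v+r+1,u-r:u+r+1].reshape(-1,3);w=w[~np.isnan(w[:,0])]
    zt=np.percentile(w[:,2],97)
    zs=zt if n not in("pan","sq","obl") else h
    t=w[abs(w[:,2]-zs)<6]
    (cx,cy),(a,b),ang=cv2.minAreaRect(t[:,:2].astype(np.float32))
    cc,rr=cv2.minEnclosingCircle(t[:,:2].astype(np.float32))
    print(n,"ztop %.1f (exp %d) rect c %.1f %.1f size %.1f %.1f ang %.1f circ c %.1f %.1f d %.1f n%d  R%.0f"%(zt,h,cx,cy,a,b,ang,*cc,2*rr,len(t),np.hypot(*cc)))
    if n in("pan","sq","obl"):print("  floor z", X[v,u])
print(X[280,420],X[280,120],X[120,160])
im=cv2.resize(c["frame"][110:285,170:450,::-1],None,fx=2.85,fy=2.85,interpolation=cv2.INTER_CUBIC);cv2.imwrite("pics/crop0.png",im)
E
```

```text
small_gear ztop 43.5 (exp 42) rect c 642.8 234.3 size 26.6 25.4 ang 44.4 circ c 643.2 234.7 d 27.9 n94  R685
jar ztop 50.5 (exp 48) rect c 549.3 152.9 size 33.1 36.2 ang 88.9 circ c 549.8 154.3 d 37.7 n161  R571
short ztop 46.7 (exp 45) rect c 436.6 129.0 size 39.9 37.4 ang 1.9 circ c 436.7 129.9 d 41.7 n90  R456
bearing ztop 21.9 (exp 18) rect c 487.1 -0.7 size 48.3 48.9 ang 89.0 circ c 486.5 -0.8 d 51.1 n290  R487
yellow ztop 21.7 (exp 18) rect c 384.3 34.5 size 47.8 47.6 ang 88.6 circ c 384.3 34.5 d 50.8 n296  R386
large ztop 44.2 (exp 42) rect c 429.2 -129.1 size 33.3 34.0 ang 41.7 circ c 429.3 -129.3 d 35.9 n162  R448
socket ztop 36.6 (exp 34) rect c 551.6 -144.0 size 26.8 27.9 ang 43.8 circ c 551.7 -144.2 d 30.0 n104  R570
tall ztop 71.1 (exp 70) rect c 642.7 -244.6 size 37.7 40.5 ang 86.8 circ c 642.9 -245.8 d 41.9 n101  R688
orange ztop 70.2 (exp 70) rect c 727.5 -230.8 size 38.7 37.9 ang 20.2 circ c 727.8 -229.7 d 42.3 n91  R763
pan ztop 21.1 (exp 22) rect c 666.1 -2.7 size 158.1 158.4 ang 67.4 circ c 666.0 -2.7 d 160.1 n363  R666
  floor z [668.81664707  -3.97005765   5.01129985]
sq ztop 28.7 (exp 30) rect c 462.4 340.0 size 142.1 140.2 ang 83.9 circ c 464.1 339.9 d 196.5 n367  R575
  floor z [463.50582276 341.70692125   3.32616028]
obl ztop 16.8 (exp 22) rect c 470.0 -358.0 size 111.4 204.4 ang 8.7 circ c 468.7 -357.5 d 227.7 n418  R589
  floor z [ 467.16104103 -362.47289319    3.28595096]
[ 334.11682098 -339.16163878    2.59848219] [nan nan nan] [777.9579538  335.07604002   1.30572104]
```

View pics/crop0.png

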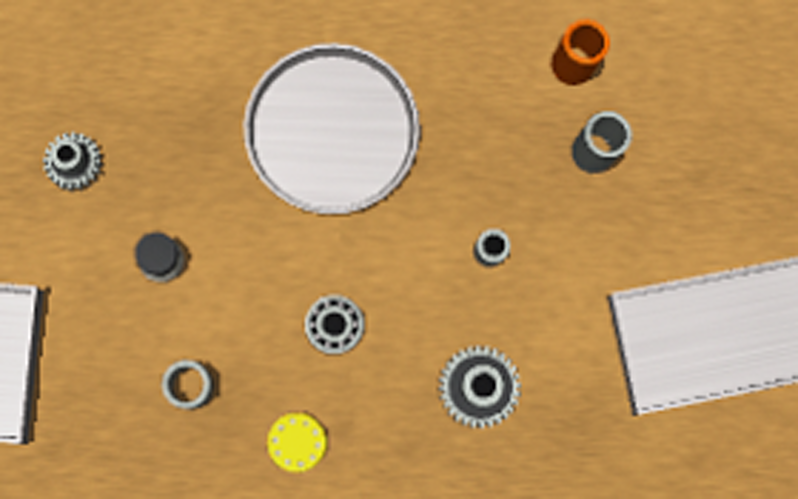

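```bash
cat > go.py <<'E'
import sys; from h import *; from plant import *
def plan(x,y,z,jaw=None):
    o=get_obs();Rc=R.from_euler("xyz",o["tcp_rot"]).as_matrix()
    jz=Rc[:,2];cur=np.degrees(np.arctan2(jz[1],jz[0]))
    if jaw is None: J=cur
    else: J=jaw+180*np.round((cur-jaw)/180)
    alt=[J]
    a=np.radians(J);zc=np.array([np.cos(a),np.sin(a),0]);xc=np.array([0,0,-1.]);T=np.column_stack([xc,np.cross(zc,xc),zc])
    t=Rc.T@(np.array([x,y,z])-o["tool_pos"])/10
    w=R.from_matrix(Rc.T@T).as_rotvec()
    print("pos",o["tool_pos"].round(1),"jaw %.1f->%.1f"%(cur,J),"q",o["joint_positions"].round(2),"az",np.degrees(np.arctan2(y,x)).round(1))
    print("t",t.round(2),"w",w.round(3),"F",o["contact_force"].round(1),"grip %.1f t %.2f"%(o["grip_width"],o["time"]))
if __name__=="__main__":
    v=[float(s) for s in sys.argv[1:]];plan(*v)
E
python3 go.py 436.7 129.9 120 
python3 - <<'E'
import pickle
from h import *
c=pickle.load(open("pics/side0.pkl","rb"));X=cloud(c)
for n,(u,v),r in [("small",(301,150),14),("short",(229,184),14),("bearing",(257,220),14),("large",(238,262),18),("tall",(346,284),22),("pan",(329,211),38)]:
    w=X[v-r:v+r+1,u-r:u+r+1].reshape(-1,3);zt=np.nanpercentile(w[:,2],97)
    t=w[abs(w[:,2]-zt)<4];cc,rr=cv2.minEnclosingCircle(t[:,:2].astype(np.float32));print(n,zt.round(1),np.round(cc,1),round(2*rr,1))
E
```

```text
pos [147.3 503.5 226.1] jaw 73.7->73.7 q [ 1.14  0.34  1.52  0.    1.28 -0.15] az 16.6
t [ 10.64 -38.27 -27.72] w [-0.    -0.001 -0.   ] F [ 0.7  0.  -0.1] grip 92.1 t 0.10
small 40.7 [642.1 232. ] 29.8
short 43.3 [437.3 125.3] 46.4
bearing 19.2 [487.5  -4.7] 55.1
large 41.8 [ 429.6 -132.1] 37.6
tall 68.4 [ 643.1 -246.8] 43.3
pan 19.2 [667.4  -5.7] 164.3
```

```bash
python3 -m creep '[{"tx":2,"ty":-6,"tz":-4,"gripper":-1},{"tx":3,"ty":-9,"tz":-6,"gripper":-1},{"tx":4,"ty":-12,"tz":-8,"gripper":-1},{"tx":5,"ty":-15,"tz":-10,"gripper":-1},{"tx":6,"ty":-18,"tz":-12,"gripper":-1},{"tx":7,"ty":-21,"tz":-14,"gripper":-1},{"tx":8,"ty":-24,"tz":-16,"gripper":-1},{"tx":9,"ty":-26,"tz":-18,"gripper":-1}]'; python3 go.py 437 128.5 90
```

```text
pos [147.3 503.5 226.1] jaw 73.7->73.7 q [ 1.14  0.34  1.52  0.    1.28 -0.15] az 16.4
t [ 13.64 -38.34 -27.84] w [-0.    -0.001 -0.   ] F [ 0.7  0.  -0.1] grip 92.1 t 0.10validation failed for argument at $[0]...
```

```bash
python3 -m creep '[{"tx":2,"ty":-6,"tz":-4,"wx":0,"wy":0,"wz":0,"gripper":-1}]'; python3 go.py 437 128.5 90; python3 -m creep --help | head -30
```

```text
time: 0.18
tool_pos: [171.3, 477.0, 216.7]
tcp_rot: [0.216, 1.565, 1.507]
contact_force: [2.1, -0.6, 0.6]
grip_width: 91.7
pos [171.3 477.  216.7] jaw 74.0->74.0 q [ 1.07  0.31  1.59  0.    1.23 -0.22] az 16.4
t [ 12.48 -35.18 -26.21] w [ 0.     0.005 -0.001] F [ 2.1 -0.6  0.6] grip 91.7 t 0.18invalid input: not JSON, or not a number
```

```bash
python3 -m creep '[{"tx":1,"ty":-3,"tz":-2.2,"wx":0,"wy":0,"wz":0,"gripper":-1},{"tx":2.4,"ty":-6,"tz":-4.4,"wx":0,"wy":0,"wz":0,"gripper":-1},{"tx":3.5,"ty":-9,"tz":-6.6,"wx":0,"wy":0,"wz":0,"gripper":-1},{"tx":4.6,"ty":-12,"tz":-8.8,"wx":0,"wy":0,"wz":0,"gripper":-1},{"tx":5.7,"ty":-15,"tz":-11,"wx":0,"wy":0,"wz":0,"gripper":-1},{"tx":6.8,"ty":-18,"tz":-13.2,"wx":0,"wy":0,"wz":0,"gripper":-1},{"tx":8,"ty":-21,"tz":-15.4,"wx":0,"wy":0,"wz":0,"gripper":-1},{"tx":9,"ty":-24,"tz":-17.6,"wx":0,"wy":0,"wz":0,"gripper":-1}]'; python3 go.py 437 128.5 90
```

```text
time: 0.85
tool_pos: [354.6, 235.1, 124.8]
tcp_rot: [2.087, 1.57, -2.91]
contact_force: [0.1, -0.1, 0.1]
grip_width: 91.8
pos [354.6 235.1 124.8] jaw 73.7->73.7 q [ 0.4   0.29  1.93  0.    0.93 -0.88] az 16.4
t [  3.48 -10.9   -7.91] w [-0. -0. -0.] F [ 0.1 -0.1  0.1] grip 91.8 t 0.85
```

```bash
python3 -m creep '[{"tx":0.8,"ty":-2.9,"tz":-2.1,"wx":0,"wy":0,"wz":0,"gripper":-1},{"tx":1.6,"ty":-5.8,"tz":-4.2,"wx":0,"wy":0,"wz":0,"gripper":-1},{"tx":2.4,"ty":-8.7,"tz":-6.3,"wx":0,"wy":0,"wz":0,"gripper":-1},{"tx":3.5,"ty":-10.5,"tz":-7.6,"wx":0,"wy":0,"wz":0,"gripper":-1},{"tx":3.5,"ty":-10.9,"tz":-7.9,"wx":0,"wy":0,"wz":0,"gripper":-1}]'; python3 go.py 437 128.5 15; python3 - <<'E'
from plant import *
from h import *
for n,s in(("top",(slice(190,290),slice(180,300))),("side",(slice(120,240),slice(170,330)))):
    c=capture(n);im=c["frame"][s][:,:,::-1];f=480/im.shape[0];cv2.imwrite(f"pics/a_{n}.png",cv2.resize(im,None,fx=f,fy=f,interpolation=cv2.INTER_CUBIC))
E
```

```text
time: 1.27
tool_pos: [437.8, 127.5, 88.9]
tcp_rot: [2.25, 1.569, -2.751]
contact_force: [0.3, -0.2, -0.1]
grip_width: 91.9
pos [437.8 127.5  88.9] jaw 73.5->73.5 q [ 0.12  0.39  1.89 -0.    0.86 -1.17] az 16.4
t [7.39 0.09 0.08] w [-0.    -0.001 -0.001] F [ 0.3 -0.2 -0.1] grip 91.9 t 1.27
```

View pics/a_side.png

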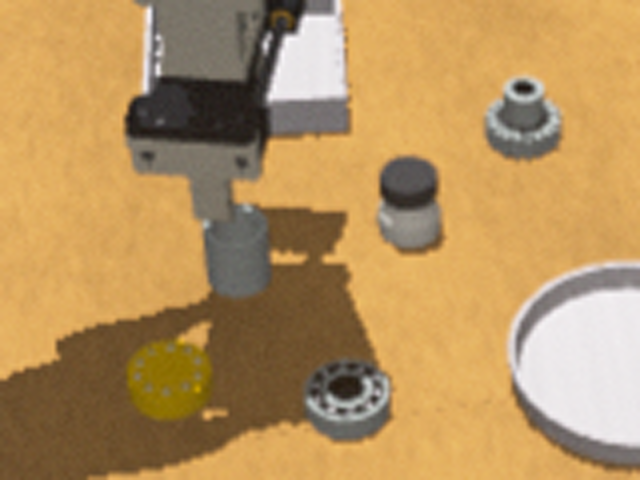

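View pics/a_top.png

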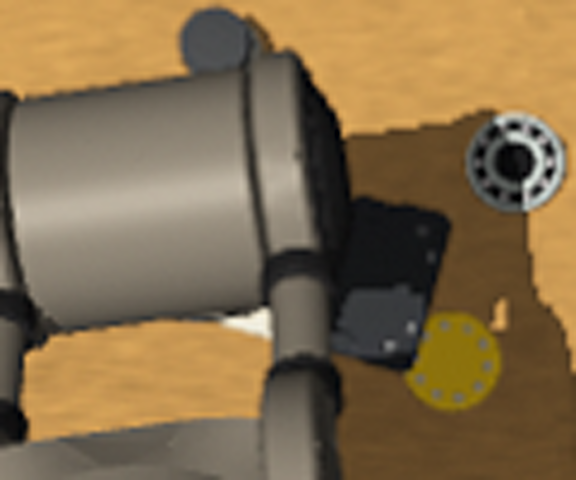

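The side crop shows the fingers (212,195) lined up above the short sleeve (237,250), with the jar and yellow disc clear of them. Next I descend and grip.

```bash
python3 -m creep '[{"tx":2.5,"ty":0,"tz":0,"wx":0,"wy":0,"wz":0,"gripper":-1},{"tx":5,"ty":0.1,"tz":0.1,"wx":0,"wy":0,"wz":0,"gripper":-1},{"tx":6.6,"ty":0.1,"tz":0.1,"wx":0,"wy":0,"wz":0,"gripper":-1},{"tx":7.4,"ty":0.1,"tz":0.1,"wx":0,"wy":0,"wz":0,"gripper":-0.5},{"tx":7.4,"ty":0.1,"tz":0.1,"wx":0,"wy":0,"wz":0,"gripper":0},{"tx":7.4,"ty":0.1,"tz":0.1,"wx":0,"wy":0,"wz":0,"gripper":0.3},{"tx":7.4,"ty":0.1,"tz":0.1,"wx":0,"wy":0,"wz":0,"gripper":1},{"tx":7.4,"ty":0.1,"tz":0.1,"wx":0,"wy":0,"wz":0,"gripper":1}]'; python3 go.py 437 128.5 120
```

```text
time: 2.03
tool_pos: [436.6, 132.0, 17.7]
tcp_rot: [-1.109, 1.569, 0.177]
contact_force: [1.0, -0.1, -0.4]
grip_width: 62.9
pos [436.6 132.   17.7] jaw 73.7->73.7 q [ 0.13  0.52  1.96  0.    0.66 -1.16] az 16.4
t [-10.23  -0.16  -0.31] w [-0.     0.001  0.002] F [ 1.  -0.1 -0.4] grip 62.9 t 2.03
```

```bash
python3 -m creep '[{"tx":0,"ty":0,"tz":0,"wx":0,"wy":0,"wz":0,"gripper":1},{"tx":0,"ty":0,"tz":0,"wx":0,"wy":0,"wz":0,"gripper":1},{"tx":0,"ty":0,"tz":0,"wx":0,"wy":0,"wz":0,"gripper":1},{"tx":0,"ty":0,"tz":0,"wx":0,"wy":0,"wz":0,"gripper":1},{"tx":0,"ty":0,"tz":0,"wx":0,"wy":0,"wz":0,"gripper":1}]'; python3 go.py 437 128.5 120
```

```text
time: 2.45
tool_pos: [436.0, 131.3, 17.0]
tcp_rot: [-1.761, 1.57, -0.475]
contact_force: [-1.1, -1.6, 5.4]
grip_width: 41.8
pos [436.  131.3  17. ] jaw 73.7->73.7 q [ 0.12  0.52  1.96 -0.    0.66 -1.16] az 16.4
t [-10.3   -0.18  -0.24] w [ 0. -0.  0.] F [-1.1 -1.6  5.4] grip 41.8 t 2.45
```

```bash
python3 -m creep '[{"tx":-1,"ty":0,"tz":0,"wx":0,"wy":0,"wz":0,"gripper":1},{"tx":-3,"ty":0,"tz":0,"wx":0,"wy":0,"wz":0,"gripper":1},{"tx":-5.5,"ty":0,"tz":0,"wx":0,"wy":0,"wz":0,"gripper":1},{"tx":-7.5,"ty":0,"tz":0,"wx":0,"wy":0,"wz":0,"gripper":1},{"tx":-8.5,"ty":0,"tz":0,"wx":0,"wy":0,"wz":0,"gripper":1}]'; python3 go.py 433 341.6 100 84
```

```text
time: 2.87
tool_pos: [436.8, 131.8, 103.6]
tcp_rot: [-1.046, 1.568, 0.24]
contact_force: [0.2, -0.1, -2.3]
grip_width: 42.0
pos [436.8 131.8 103.6] jaw 73.7->84.0 q [ 0.12  0.37  1.88  0.    0.89 -1.16] az 38.3
t [ 0.38  6.26 20.03] w [-0.18   0.001  0.003] F [ 0.2 -0.1 -2.3] grip 42.0 t 2.87
```

```bash
python3 -m creep '[{"tx":0.1,"ty":0.6,"tz":2,"wx":-0.02,"wy":0,"wz":0,"gripper":1},{"tx":0.2,"ty":1.6,"tz":5,"wx":-0.05,"wy":0,"wz":0,"gripper":1},{"tx":0.3,"ty":2.6,"tz":8.5,"wx":-0.08,"wy":0,"wz":0,"gripper":1},{"tx":0.3,"ty":3.8,"tz":12,"wx":-0.11,"wy":0,"wz":0,"gripper":1},{"tx":0.3,"ty":4.8,"tz":15.3,"wx":-0.14,"wy":0,"wz":0,"gripper":1},{"tx":0.3,"ty":5.6,"tz":18,"wx":-0.16,"wy":0,"wz":0,"gripper":1},{"tx":0.3,"ty":6.1,"tz":19.6,"wx":-0.18,"wy":0,"wz":0,"gripper":1},{"tx":0.3,"ty":6.2,"tz":20,"wx":-0.18,"wy":0,"wz":0,"gripper":1}]'; python3 go.py 433 341.6 21 84; python3 - <<'E'
from plant import *
from h import *
for n,s in(("top",(slice(180,290),slice(100,220))),("side",(slice(90,210),slice(170,330)))):
    c=capture(n);im=c["frame"][s][:,:,::-1];f=480/im.shape[0];cv2.imwrite(f"pics/b_{n}.png",cv2.resize(im,None,fx=f,fy=f,interpolation=cv2.INTER_CUBIC))
E
```

```text
time: 3.53
tool_pos: [431.9, 343.7, 98.1]
tcp_rot: [0.32, 1.57, 1.79]
contact_force: [-0.4, -1.0, -3.3]
grip_width: 42.3
pos [431.9 343.7  98.1] jaw 84.2->84.0 q [ 0.53  0.52  1.62  0.    1.   -0.94] az 38.3
t [ 7.71 -0.13 -0.2 ] w [ 0.003  0.001 -0.   ] F [-0.4 -1.  -3.3] grip 42.3 t 3.53
```

View pics/b_side.png

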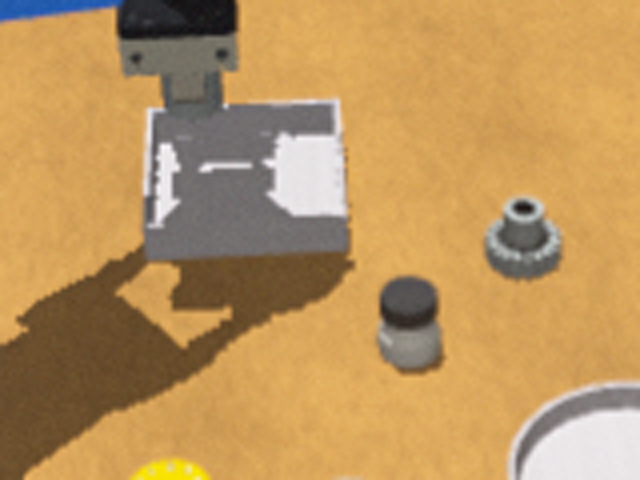

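```bash
python3 -m creep '[{"tx":1.5,"ty":-0.1,"tz":-0.2,"wx":0,"wy":0,"wz":0,"gripper":1},{"tx":3.5,"ty":-0.1,"tz":-0.2,"wx":0,"wy":0,"wz":0,"gripper":1},{"tx":5.3,"ty":-0.1,"tz":-0.2,"wx":0,"wy":0,"wz":0,"gripper":1},{"tx":6.4,"ty":-0.1,"tz":-0.2,"wx":0,"wy":0,"wz":0,"gripper":1},{"tx":6.9,"ty":-0.1,"tz":-0.2,"wx":0,"wy":0,"wz":0,"gripper":1},{"tx":7.1,"ty":-0.1,"tz":-0.2,"wx":0,"wy":0,"wz":0,"gripper":1},{"tx":7.1,"ty":-0.1,"tz":-0.2,"wx":0,"wy":0,"wz":0,"gripper":1}]'; python3 go.py 433 341.6 21 84
```

```text
time: 4.22
tool_pos: [433.7, 338.5, 27.7]
tcp_rot: [-0.862, 1.571, 0.603]
contact_force: [-0.2, -0.4, -1.7]
grip_width: 41.6
pos [433.7 338.5  27.7] jaw 84.0->84.0 q [ 0.52  0.62  1.69  0.    0.84 -0.94] az 38.3
t [0.67 0.1  0.3 ] w [-0.001  0.     0.   ] F [-0.2 -0.4 -1.7] grip 41.6 t 4.22
```

```bash
python3 -m creep '[{"tx":0.2,"ty":0,"tz":0.2,"wx":0,"wy":0,"wz":0,"gripper":1},{"tx":0.4,"ty":0,"tz":0.2,"wx":0,"wy":0,"wz":0,"gripper":1},{"tx":0.5,"ty":0,"tz":0.2,"wx":0,"wy":0,"wz":0,"gripper":1},{"tx":0.5,"ty":0,"tz":0.2,"wx":0,"wy":0,"wz":0,"gripper":1}]'; python3 go.py 433 341.6 21 84;
```

```text
time: 4.55
tool_pos: [433.6, 340.9, 22.7]
tcp_rot: [-0.861, 1.57, 0.605]
contact_force: [-0.7, -0.1, -2.3]
grip_width: 41.8
pos [433.6 340.9  22.7] jaw 84.0->84.0 q [ 0.53  0.63  1.68  0.    0.83 -0.94] az 38.3
t [0.17 0.07 0.06] w [0. 0. 0.] F [-0.7 -0.1 -2.3] grip 41.8 t 4.55
```

```bash
python3 -m creep '[{"tx":0.1,"ty":0,"tz":0,"wx":0,"wy":0,"wz":0,"gripper":1},{"tx":0.15,"ty":0,"tz":0,"wx":0,"wy":0,"wz":0,"gripper":1},{"tx":0.15,"ty":0,"tz":0,"wx":0,"wy":0,"wz":0,"gripper":1}]'; python3 go.py 433 341.6 21 84;
```

```text
time: 4.8
tool_pos: [433.7, 340.9, 21.1]
tcp_rot: [-0.79, 1.571, 0.676]
contact_force: [-0.6, 0.9, -2.2]
grip_width: 41.7
pos [433.7 340.9  21.1] jaw 84.0->84.0 q [ 0.53  0.63  1.69  0.    0.82 -0.94] az 38.3
t [0.01 0.07 0.06] w [-0.  0.  0.] F [-0.6  0.9 -2.2] grip 41.7 t 4.80
```

```bash
python3 -m creep '[{"tx":0.1,"ty":0,"tz":0,"wx":0,"wy":0,"wz":0,"gripper":1},{"tx":0.15,"ty":0,"tz":0,"wx":0,"wy":0,"wz":0,"gripper":1},{"tx":0.15,"ty":0,"tz":0,"wx":0,"wy":0,"wz":0,"gripper":1}]'; python3 go.py 433 341.6 21 84;
```

```text
time: 5.05
tool_pos: [433.7, 340.9, 21.0]
tcp_rot: [-0.999, 1.57, 0.467]
contact_force: [-3.3, -1.8, 11.0]
grip_width: 41.9
pos [433.7 340.9  21. ] jaw 84.0->84.0 q [ 0.53  0.63  1.69 -0.    0.82 -0.94] az 38.3
t [-0.    0.08  0.06] w [0.    0.    0.001] F [-3.3 -1.8 11. ] grip 41.9 t 5.05
```

```bash
python3 -m creep '[{"tx":-0.1,"ty":0,"tz":0,"wx":0,"wy":0,"wz":0,"gripper":0},{"tx":-0.1,"ty":0,"tz":0,"wx":0,"wy":0,"wz":0,"gripper":-0.2},{"tx":-0.1,"ty":0,"tz":0,"wx":0,"wy":0,"wz":0,"gripper":-0.4},{"tx":-0.1,"ty":0,"tz":0,"wx":0,"wy":0,"wz":0,"gripper":-0.4},{"tx":-1.5,"ty":0,"tz":0,"wx":0,"wy":0,"wz":0,"gripper":-0.4},{"tx":-4,"ty":0,"tz":0,"wx":0,"wy":0,"wz":0,"gripper":-0.4},{"tx":-7,"ty":0,"tz":0,"wx":0,"wy":0,"wz":0,"gripper":-0.6},{"tx":-10,"ty":0,"tz":0,"wx":0,"wy":0,"wz":0,"gripper":-0.6}]'; python3 go.py 642.5 233 110 84
```

```text
time: 5.72
tool_pos: [433.2, 340.6, 120.1]
tcp_rot: [2.156, 1.569, -2.662]
contact_force: [0.8, -0.2, 0.1]
grip_width: 71.8
pos [433.2 340.6 120.1] jaw 84.0->84.0 q [ 0.53  0.5   1.6   0.    1.05 -0.94] az 19.9
t [  0.98 -21.95  -8.5 ] w [-0.    -0.001 -0.001] F [ 0.8 -0.2  0.1] grip 71.8 t 5.72
```

```bash
python3 -m creep '[{"tx":0,"ty":-2,"tz":-0.8,"wx":0,"wy":0,"wz":0,"gripper":-0.6},{"tx":0.3,"ty":-5.5,"tz":-2.1,"wx":0.1,"wy":0,"wz":0,"gripper":-0.6},{"tx":0.5,"ty":-9.2,"tz":-3.6,"wx":0.2,"wy":0,"wz":0,"gripper":-0.6},{"tx":0.7,"ty":-13,"tz":-5,"wx":0.3,"wy":0,"wz":0,"gripper":-0.6},{"tx":1,"ty":-16.8,"tz":-6.5,"wx":0.4,"wy":0,"wz":0,"gripper":-0.6},{"tx":1,"ty":-20,"tz":-7.7,"wx":0.5,"wy":0,"wz":0,"gripper":-0.6},{"tx":1,"ty":-21.7,"tz":-8.4,"wx":0.5,"wy":0,"wz":0,"gripper":-0.6},{"tx":1,"ty":-22,"tz":-8.5,"wx":0.5,"wy":0,"wz":0,"gripper":-0.6}]'; python3 go.py 642.5 233 50;python3 go.py 642.5 233 22;python3 - <<'E'
from plant import *
from h import *
for n,s in(("top",(slice(130,270),slice(90,270))),("side",(slice(90,210),slice(190,350)))):
    c=capture(n);im=c["frame"][s][:,:,::-1];f=480/im.shape[0];cv2.imwrite(f"pics/c_{n}.png",cv2.resize(im,None,fx=f,fy=f,interpolation=cv2.INTER_CUBIC))
E
```

```text
time: 6.38
tool_pos: [646.4, 230.4, 108.6]
tcp_rot: [-1.543, 1.57, -0.581]
contact_force: [-0.3, -0.5, 0.4]
grip_width: 73.4
pos [646.4 230.4 108.6] jaw 55.1->55.1 q [ 0.23  0.74  1.18 -0.    1.23 -0.73] az 19.9
t [ 5.86  0.47 -0.01] w [-0.     0.     0.001] F [-0.3 -0.5  0.4] grip 73.4 t 6.38
pos [646.4 230.4 108.6] jaw 55.1->55.1 q [ 0.23  0.74  1.18 -0.    1.23 -0.73] az 19.9
t [ 8.66  0.47 -0.01] w [-0.     0.     0.001] F [-0.3 -0.5  0.4] grip 73.4 t 6.38
```

View pics/c_side.png

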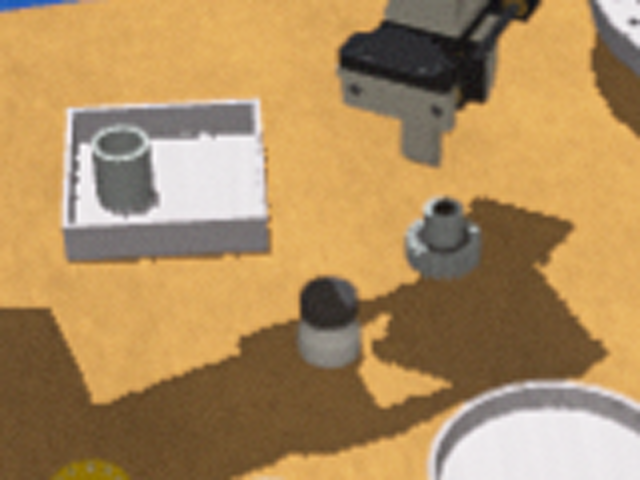

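View pics/c_top.png

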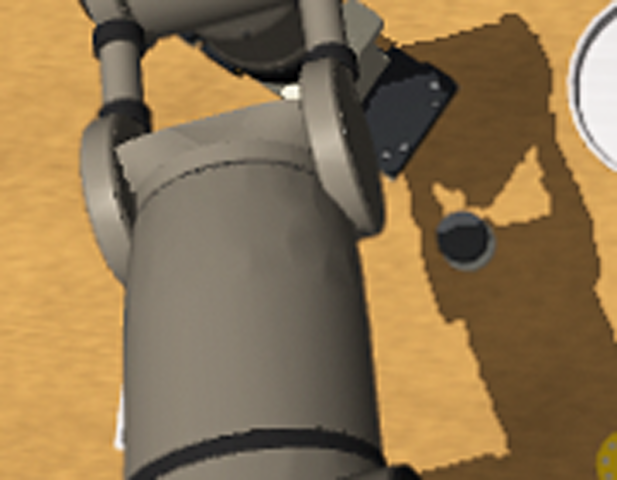

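The short sleeve stands in the square tray (125,170 in the crop), and the fingers are over the small gear (443,235). Next I descend onto its hub.

```bash
python3 -m creep '[{"tx":2,"ty":0.4,"tz":0,"wx":0,"wy":0,"wz":0,"gripper":-0.6},{"tx":4.5,"ty":0.4,"tz":0,"wx":0,"wy":0,"wz":0,"gripper":-0.6},{"tx":6.5,"ty":0.4,"tz":0,"wx":0,"wy":0,"wz":0,"gripper":-0.6},{"tx":7.7,"ty":0.4,"tz":0,"wx":0,"wy":0,"wz":0,"gripper":-0.6},{"tx":8.2,"ty":0.4,"tz":0,"wx":0,"wy":0,"wz":0,"gripper":-0.6},{"tx":8.2,"ty":0.4,"tz":0,"wx":0,"wy":0,"wz":0,"gripper":-0.6}]'; python3 go.py 642.5 233 24;python3 - <<'E'
from plant import *
from h import *
for n,s in(("side",(slice(100,180),slice(250,350))),):
    c=capture(n);im=c["frame"][s][:,:,::-1];f=560/im.shape[0];cv2.imwrite(f"pics/c2_{n}.png",cv2.resize(im,None,fx=f,fy=f,interpolation=cv2.INTER_CUBIC))
E
```

```text
time: 6.98
tool_pos: [639.0, 236.2, 26.7]
tcp_rot: [2.335, 1.569, -2.981]
contact_force: [-0.9, 0.2, -0.5]
grip_width: 73.2
pos [639.  236.2  26.7] jaw 55.4->55.4 q [ 0.24  0.82  1.26  0.    1.07 -0.73] az 19.9
t [ 0.27 -0.47 -0.06] w [-0.    -0.001 -0.002] F [-0.9  0.2 -0.5] grip 73.2 t 6.98
```

View pics/c2_side.png

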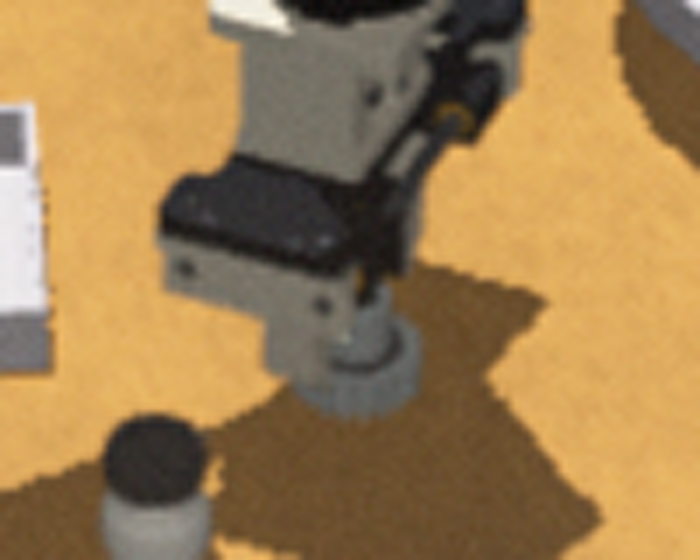

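```bash
python3 -m creep '[{"tx":0.2,"ty":-0.4,"tz":0,"wx":0,"wy":0,"wz":0,"gripper":-0.6},{"tx":0.2,"ty":-0.4,"tz":0,"wx":0,"wy":0,"wz":0,"gripper":-0.3},{"tx":0.2,"ty":-0.4,"tz":0,"wx":0,"wy":0,"wz":0,"gripper":0},{"tx":0.2,"ty":-0.4,"tz":0,"wx":0,"wy":0,"wz":0,"gripper":0.2},{"tx":0.2,"ty":-0.4,"tz":0,"wx":0,"wy":0,"wz":0,"gripper":0.3}]'; python3 go.py 642.5 233 24;python3 - <<'E'
from plant import *
from h import *
for n,s in(("side",(slice(100,180),slice(250,350))),):
    c=capture(n);im=c["frame"][s][:,:,::-1];f=560/im.shape[0];cv2.imwrite(f"pics/c3_{n}.png",cv2.resize(im,None,fx=f,fy=f,interpolation=cv2.INTER_CUBIC))
E
```

```text
time: 7.45
tool_pos: [643.7, 233.3, 26.1]
tcp_rot: [-0.588, 1.57, 0.378]
contact_force: [-0.3, -0.5, 0.7]
grip_width: 51.1
pos [643.7 233.3  26.1] jaw 55.3->55.3 q [ 0.24  0.82  1.25  0.    1.07 -0.73] az 19.9
t [ 0.21  0.08 -0.09] w [-0.     0.001  0.   ] F [-0.3 -0.5  0.7] grip 51.1 t 7.45
```

View pics/c3_side.png

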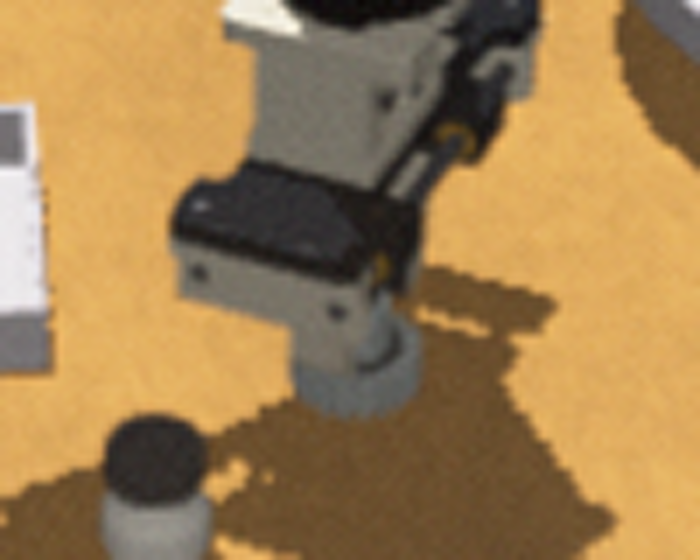

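```bash
python3 -m creep '[{"tx":0.2,"ty":0,"tz":0,"wx":0,"wy":0,"wz":0,"gripper":0.4},{"tx":0.2,"ty":0,"tz":0,"wx":0,"wy":0,"wz":0,"gripper":0.6},{"tx":0.2,"ty":0,"tz":0,"wx":0,"wy":0,"wz":0,"gripper":1},{"tx":0.2,"ty":0,"tz":0,"wx":0,"wy":0,"wz":0,"gripper":1},{"tx":0.2,"ty":0,"tz":0,"wx":0,"wy":0,"wz":0,"gripper":1},{"tx":0.2,"ty":0,"tz":0,"wx":0,"wy":0,"wz":0,"gripper":1},{"tx":0.2,"ty":0,"tz":0,"wx":0,"wy":0,"wz":0,"gripper":1}]'; python3 go.py 642.5 233 24
```

```text
time: 8.08
tool_pos: [643.4, 233.3, 23.4]
tcp_rot: [2.247, 1.57, -3.07]
contact_force: [0.3, -0.2, -1.9]
grip_width: 27.2
pos [643.4 233.3  23.4] jaw 55.4->55.4 q [ 0.24  0.82  1.26  0.    1.06 -0.73] az 19.9
t [-0.06  0.06 -0.07] w [-0. -0. -0.] F [ 0.3 -0.2 -1.9] grip 27.2 t 8.08
```

```bash
python3 -m creep '[{"tx":-1,"ty":0,"tz":0,"wx":0,"wy":0,"wz":0,"gripper":1},{"tx":-3,"ty":0,"tz":0,"wx":0,"wy":0,"wz":0,"gripper":1},{"tx":-5.5,"ty":0,"tz":0,"wx":0,"wy":0,"wz":0,"gripper":1},{"tx":-8,"ty":0,"tz":0,"wx":0,"wy":0,"wz":0,"gripper":1},{"tx":-9.5,"ty":0,"tz":0,"wx":0,"wy":0,"wz":0,"gripper":1},{"tx":-10,"ty":0,"tz":0,"wx":0,"wy":0,"wz":0,"gripper":1}]'; python3 go.py 462 -314.5 130 9
```

```text
time: 8.58
tool_pos: [645.0, 233.6, 127.8]
tcp_rot: [-0.735, 1.565, 0.231]
contact_force: [1.1, -0.9, -2.1]
grip_width: 27.2
pos [645.  233.6 127.8] jaw 55.3->9.0 q [ 0.24  0.72  1.16 -0.    1.26 -0.73] az -34.2
t [ -0.4  -16.11 -55.49] w [0.809 0.006 0.002] F [ 1.1 -0.9 -2.1] grip 27.2 t 8.58
```

```bash
python3 -m creep '[{"tx":-0.1,"ty":-0.5,"tz":-1.8,"wx":0.03,"wy":0,"wz":0,"gripper":1},{"tx":-0.2,"ty":-1.4,"tz":-4.8,"wx":0.07,"wy":0,"wz":0,"gripper":1},{"tx":-0.2,"ty":-2.4,"tz":-8.4,"wx":0.13,"wy":0,"wz":0,"gripper":1},{"tx":-0.2,"ty":-3.5,"tz":-12,"wx":0.19,"wy":0,"wz":0,"gripper":1},{"tx":-0.2,"ty":-4.5,"tz":-15.6,"wx":0.25,"wy":0,"wz":0,"gripper":1},{"tx":-0.2,"ty":-5.6,"tz":-19.2,"wx":0.31,"wy":0,"wz":0,"gripper":1},{"tx":-0.2,"ty":-6.6,"tz":-22.8,"wx":0.37,"wy":0,"wz":0,"gripper":1},{"tx":-0.2,"ty":-7.7,"tz":-26.4,"wx":0.43,"wy":0,"wz":0,"gripper":1}]'; python3 go.py 462 -314.5 130 9
```

```text
time: 9.25
tool_pos: [555.3, -29.0, 125.2]
tcp_rot: [2.382, 1.57, 2.915]
contact_force: [0.6, -0.1, -2.3]
grip_width: 26.7
pos [555.3 -29.  125.2] jaw 30.6->9.0 q [-0.19  0.5   1.58  0.    1.07 -0.72] az -34.2
t [ -0.48 -19.84 -22.54] w [ 0.376 -0.001 -0.001] F [ 0.6 -0.1 -2.3] grip 26.7 t 9.25
```

```bash
python3 -m creep '[{"tx":-0.2,"ty":-2.6,"tz":-3,"wx":0.06,"wy":0,"wz":0,"gripper":1},{"tx":-0.4,"ty":-5.2,"tz":-6,"wx":0.12,"wy":0,"wz":0,"gripper":1},{"tx":-0.4,"ty":-7.9,"tz":-9,"wx":0.18,"wy":0,"wz":0,"gripper":1},{"tx":-0.4,"ty":-10.5,"tz":-12,"wx":0.24,"wy":0,"wz":0,"gripper":1},{"tx":-0.4,"ty":-13.1,"tz":-15,"wx":0.3,"wy":0,"wz":0,"gripper":1},{"tx":-0.4,"ty":-15.8,"tz":-18,"wx":0.36,"wy":0,"wz":0,"gripper":1},{"tx":-0.4,"ty":-17.9,"tz":-20.4,"wx":0.376,"wy":0,"wz":0,"gripper":1},{"tx":-0.4,"ty":-19,"tz":-21.7,"wx":0.376,"wy":0,"wz":0,"gripper":1}]'; python3 -m creep '[{"tx":0.2,"ty":-0.2,"tz":-0.5,"wx":0,"wy":0,"wz":0,"gripper":1},{"tx":0.2,"ty":-0.2,"tz":-0.5,"wx":0,"wy":0,"wz":0,"gripper":1},{"tx":0.2,"ty":-0.2,"tz":-0.5,"wx":0,"wy":0,"wz":0,"gripper":1}]'; python3 go.py 462 -314.5 40 9;python3 - <<'E'
from plant import *
from h import *
for n,s in(("top",(slice(180,270),slice(370,490))),("side",(slice(230,410),slice(200,360)))):
    c=capture(n);im=c["frame"][s][:,:,::-1];f=480/im.shape[0];cv2.imwrite(f"pics/d_{n}.png",cv2.resize(im,None,fx=f,fy=f,interpolation=cv2.INTER_CUBIC))
E
```

```text
time: 9.92
tool_pos: [465.4, -305.3, 129.2]
tcp_rot: [-2.586, 1.57, -2.429]
contact_force: [-0.4, -0.1, -2.4]
grip_width: 27.1
time: 10.17
tool_pos: [462.2, -303.5, 127.0]
tcp_rot: [1.998, 1.569, 2.158]
contact_force: [-0.1, 0.1, -2.1]
grip_width: 27.1
pos [ 462.2 -303.5  127. ] jaw 9.2->9.0 q [-0.72  0.49  1.59  0.    1.07 -0.88] az -34.2
t [ 8.7  -1.1  -0.18] w [ 0.003 -0.001 -0.002] F [-0.1  0.1 -2.1] grip 27.1 t 10.17
```

View pics/d_side.png

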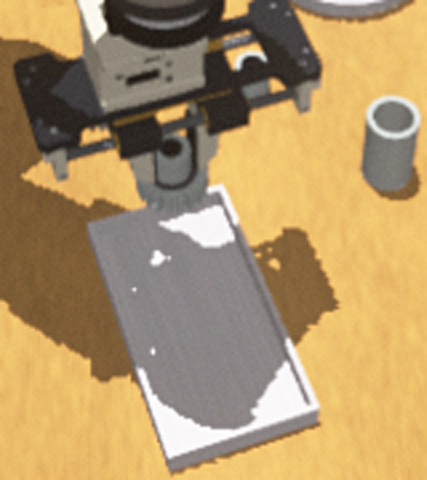

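View pics/d_top.png

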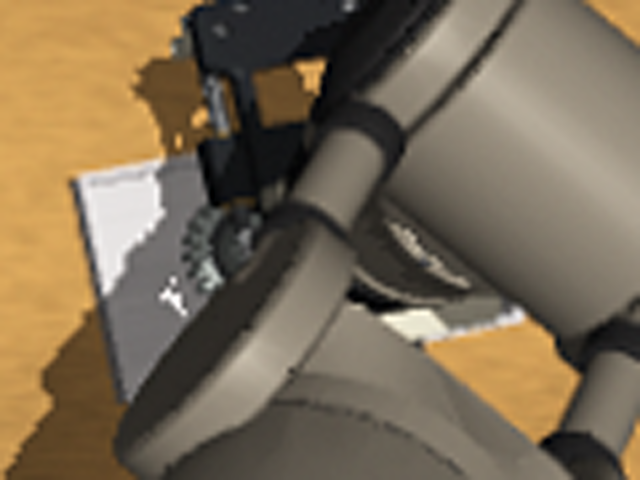

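The gear hangs level over the near end of the oblong tray, hub up, at (175,185) in the side crop. Next I lower it.

```bash
python3 -m creep '[{"tx":1.5,"ty":-0.5,"tz":-0.1,"wx":0,"wy":0,"wz":0,"gripper":1},{"tx":3.5,"ty":-1.1,"tz":-0.2,"wx":0,"wy":0,"wz":0,"gripper":1},{"tx":5.8,"ty":-1.1,"tz":-0.2,"wx":0,"wy":0,"wz":0,"gripper":1},{"tx":7.6,"ty":-1.1,"tz":-0.2,"wx":0,"wy":0,"wz":0,"gripper":1},{"tx":8.6,"ty":-1.1,"tz":-0.2,"wx":0,"wy":0,"wz":0,"gripper":1},{"tx":9.1,"ty":-1.1,"tz":-0.2,"wx":0,"wy":0,"wz":0,"gripper":1},{"tx":9.2,"ty":-1.1,"tz":-0.2,"wx":0,"wy":0,"wz":0,"gripper":1},{"tx":9.2,"ty":-1.1,"tz":-0.2,"wx":0,"wy":0,"wz":0,"gripper":1}]'; python3 go.py 462 -314.5 27.4 9
```

```text
time: 10.93
tool_pos: [463.0, -315.6, 36.1]
tcp_rot: [-0.766, 1.57, -0.605]
contact_force: [-0.1, 0.4, -2.3]
grip_width: 27.1
pos [ 463.  -315.6   36.1] jaw 9.2->9.0 q [-0.74  0.62  1.65  0.    0.87 -0.9 ] az -34.2
t [ 0.87  0.13 -0.08] w [0.004 0.001 0.001] F [-0.1  0.4 -2.3] grip 27.1 t 10.93
```

```bash
python3 -m creep '[{"tx":0.3,"ty":0.1,"tz":0,"wx":0,"wy":0,"wz":0,"gripper":1},{"tx":0.5,"ty":0.1,"tz":0,"wx":0,"wy":0,"wz":0,"gripper":1},{"tx":0.65,"ty":0.1,"tz":0,"wx":0,"wy":0,"wz":0,"gripper":1},{"tx":0.7,"ty":0.1,"tz":0,"wx":0,"wy":0,"wz":0,"gripper":1},{"tx":0.75,"ty":0.1,"tz":0,"wx":0,"wy":0,"wz":0,"gripper":1},{"tx":0.75,"ty":0.1,"tz":0,"wx":0,"wy":0,"wz":0,"gripper":1}]'; python3 go.py 462 -314.5 27.4 9
```

```text
time: 11.43
tool_pos: [462.2, -314.8, 28.1]
tcp_rot: [-0.251, 1.571, -0.091]
contact_force: [0.5, -0.0, -2.1]
grip_width: 27.1
pos [ 462.2 -314.8   28.1] jaw 9.2->9.0 q [-0.74  0.63  1.66  0.    0.85 -0.9 ] az -34.2
t [ 0.07  0.04 -0.02] w [0.003 0.    0.   ] F [ 0.5 -0.  -2.1] grip 27.1 t 11.43
```

```bash
python3 -m creep '[{"tx":0.05,"ty":0,"tz":0,"wx":0,"wy":0,"wz":0,"gripper":1},{"tx":0.1,"ty":0,"tz":0,"wx":0,"wy":0,"wz":0,"gripper":1},{"tx":0.1,"ty":0,"tz":0,"wx":0,"wy":0,"wz":0,"gripper":1}]'; python3 go.py 462 -314.5 27.4 9
```

```text
time: 11.68
tool_pos: [462.3, -314.9, 27.4]
tcp_rot: [-0.733, 1.57, -0.573]
contact_force: [0.4, -0.1, -0.0]
grip_width: 27.1
pos [ 462.3 -314.9   27.4] jaw 9.2->9.0 q [-0.74  0.63  1.66  0.    0.85 -0.9 ] az -34.2
t [-0.    0.05 -0.02] w [0.003 0.    0.   ] F [ 0.4 -0.1 -0. ] grip 27.1 t 11.68
```

```bash
python3 -m creep '[{"tx":0,"ty":0,"tz":0,"wx":0,"wy":0,"wz":0,"gripper":0.3},{"tx":0,"ty":0,"tz":0,"wx":0,"wy":0,"wz":0,"gripper":0},{"tx":0,"ty":0,"tz":0,"wx":0,"wy":0,"wz":0,"gripper":-0.2},{"tx":0,"ty":0,"tz":0,"wx":0,"wy":0,"wz":0,"gripper":-0.2},{"tx":-1.5,"ty":0,"tz":0,"wx":0,"wy":0,"wz":0,"gripper":-0.2},{"tx":-4,"ty":0,"tz":0,"wx":0,"wy":0,"wz":0,"gripper":-0.4},{"tx":-7,"ty":0,"tz":0,"wx":0,"wy":0,"wz":0,"gripper":-0.6},{"tx":-10,"ty":0,"tz":0,"wx":0,"wy":0,"wz":0,"gripper":-0.6}]'; python3 go.py 643 -246.3 130 -30
```

```text
time: 12.35
tool_pos: [461.8, -314.5, 127.8]
tcp_rot: [2.195, 1.569, 2.355]
contact_force: [0.2, 0.3, 1.5]
grip_width: 70.5
pos [ 461.8 -314.5  127.8] jaw 9.2->-30.0 q [-0.74  0.5   1.57  0.    1.08 -0.9 ] az -21.0
t [-0.24  3.84 18.97] w [ 0.684 -0.001 -0.001] F [0.2 0.3 1.5] grip 70.5 t 12.35
```

```bash
python3 -m creep '[{"tx":0,"ty":0.4,"tz":1.9,"wx":-0.11,"wy":0,"wz":0,"gripper":-0.6},{"tx":0,"ty":1.1,"tz":5,"wx":-0.23,"wy":0,"wz":0,"gripper":-0.6},{"tx":0,"ty":1.8,"tz":8.5,"wx":-0.35,"wy":0,"wz":0,"gripper":-0.6},{"tx":0,"ty":2.5,"tz":12,"wx":-0.47,"wy":0,"wz":0,"gripper":-0.6},{"tx":0,"ty":3.1,"tz":15,"wx":-0.59,"wy":0,"wz":0,"gripper":-0.6},{"tx":0,"ty":3.6,"tz":17.3,"wx":-0.7,"wy":0,"wz":0,"gripper":-0.6},{"tx":0,"ty":3.8,"tz":18.6,"wx":-0.8,"wy":0,"wz":0,"gripper":-0.6},{"tx":0,"ty":3.8,"tz":19,"wx":-0.89,"wy":0,"wz":0,"gripper":-0.6}]'; python3 -m creep '[{"tx":0,"ty":0,"tz":0,"wx":0,"wy":0,"wz":0,"gripper":-0.8},{"tx":0,"ty":0,"tz":0,"wx":0,"wy":0,"wz":0,"gripper":-0.8}]';python3 go.py 643 -246.3 27;python3 - <<'E'
from plant import *
from h import *
for n,s in(("top",(slice(90,270),slice(330,490))),("side",(slice(210,410),slice(200,420)))):
    c=capture(n);im=c["frame"][s][:,:,::-1];f=480/im.shape[0];cv2.imwrite(f"pics/e_{n}.png",cv2.resize(im,None,fx=f,fy=f,interpolation=cv2.INTER_CUBIC))
E
```

```text
time: 13.02
tool_pos: [645.7, -245.3, 126.4]
tcp_rot: [-0.314, 1.57, 0.743]
contact_force: [-1.4, -0.3, -0.7]
grip_width: 73.8
time: 13.18
tool_pos: [643.5, -246.8, 126.6]
tcp_rot: [1.69, 1.57, 2.738]
contact_force: [-0.3, -0.6, -0.5]
grip_width: 80.9
pos [ 643.5 -246.8  126.6] jaw 60.0->60.0 q [-0.48  0.73  1.14 -0.    1.27 -1.52] az -21.0
t [9.96 0.07 0.02] w [-0.    -0.    -0.001] F [-0.3 -0.6 -0.5] grip 80.9 t 13.18
```

View pics/e_side.png

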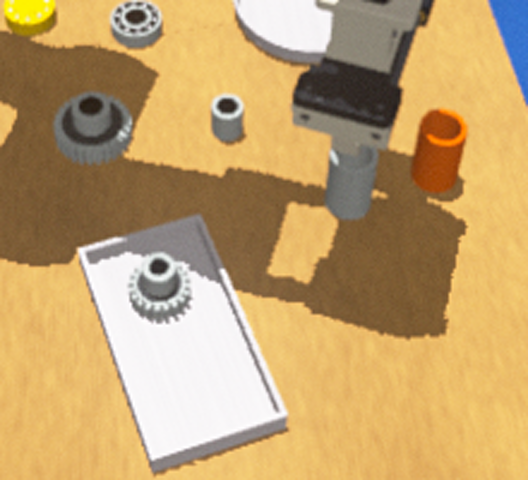

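View pics/e_top.png

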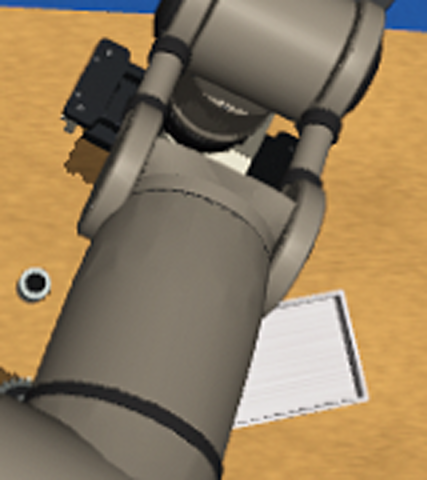

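The small gear lies flat in the oblong tray (160,288). The fingers straddle the grey tall sleeve (350,185), and the orange one (440,150) is clear.

```bash
python3 -m creep '[{"tx":2,"ty":0,"tz":0,"wx":0,"wy":0,"wz":0,"gripper":-0.8},{"tx":4.5,"ty":0,"tz":0,"wx":0,"wy":0,"wz":0,"gripper":-0.8},{"tx":7,"ty":0,"tz":0,"wx":0,"wy":0,"wz":0,"gripper":-0.8},{"tx":8.8,"ty":0,"tz":0,"wx":0,"wy":0,"wz":0,"gripper":-0.8},{"tx":9.6,"ty":0.1,"tz":0,"wx":0,"wy":0,"wz":0,"gripper":-0.8},{"tx":9.9,"ty":0.1,"tz":0,"wx":0,"wy":0,"wz":0,"gripper":-0.4},{"tx":9.9,"ty":0.1,"tz":0,"wx":0,"wy":0,"wz":0,"gripper":0},{"tx":9.9,"ty":0.1,"tz":0,"wx":0,"wy":0,"wz":0,"gripper":0.1}]'; python3 go.py 643 -246.3 27
```

```text
time: 13.95
tool_pos: [643.5, -247.1, 29.5]
tcp_rot: [-1.497, 1.569, -0.448]
contact_force: [0.4, -0.5, 0.1]
grip_width: 67.3
pos [ 643.5 -247.1   29.5] jaw 60.1->60.1 q [-0.48  0.82  1.24  0.    1.08 -1.53] az -21.0
t [0.25 0.08 0.05] w [-0.     0.     0.002] F [ 0.4 -0.5  0.1] grip 67.3 t 13.95
```

```bash
python3 -m creep '[{"tx":0,"ty":0,"tz":0,"wx":0,"wy":0,"wz":0,"gripper":0.2},{"tx":0,"ty":0,"tz":0,"wx":0,"wy":0,"wz":0,"gripper":1},{"tx":0,"ty":0,"tz":0,"wx":0,"wy":0,"wz":0,"gripper":1},{"tx":0,"ty":0,"tz":0,"wx":0,"wy":0,"wz":0,"gripper":1},{"tx":0,"ty":0,"tz":0,"wx":0,"wy":0,"wz":0,"gripper":1},{"tx":0,"ty":0,"tz":0,"wx":0,"wy":0,"wz":0,"gripper":1}]'; python3 go.py 643 -246.3 27
```

```text
time: 14.45
tool_pos: [643.3, -246.5, 28.8]
tcp_rot: [-1.342, 1.57, -0.292]
contact_force: [0.2, 1.6, 3.9]
grip_width: 41.1
pos [ 643.3 -246.5   28.8] jaw 60.2->60.2 q [-0.48  0.82  1.24  0.    1.08 -1.53] az -21.0
t [0.18 0.04 0.01] w [-0.     0.     0.001] F [0.2 1.6 3.9] grip 41.1 t 14.45
```

```bash
python3 -m creep '[{"tx":-1,"ty":0,"tz":0,"wx":0,"wy":0,"wz":0,"gripper":1},{"tx":-3,"ty":0,"tz":0,"wx":0,"wy":0,"wz":0,"gripper":1},{"tx":-5.5,"ty":0,"tz":0,"wx":0,"wy":0,"wz":0,"gripper":1},{"tx":-8,"ty":0,"tz":0,"wx":0,"wy":0,"wz":0,"gripper":1},{"tx":-9.7,"ty":0,"tz":0,"wx":0,"wy":0,"wz":0,"gripper":1},{"tx":-10.2,"ty":0,"tz":0,"wx":0,"wy":0,"wz":0,"gripper":1}]'; python3 go.py 493 335.4 130 84
```

```text
time: 14.95
tool_pos: [643.9, -247.1, 133.7]
tcp_rot: [-1.541, 1.566, -0.491]
contact_force: [1.5, -0.6, -2.7]
grip_width: 41.3
pos [ 643.9 -247.1  133.7] jaw 60.2->84.0 q [-0.48  0.72  1.14 -0.    1.28 -1.53] az 34.2
t [ 0.17 42.08 43.02] w [-0.416 -0.001  0.005] F [ 1.5 -0.6 -2.7] grip 41.3 t 14.95
```

```bash
python3 -m creep '[{"tx":0,"ty":1.3,"tz":1.3,"wx":-0.01,"wy":0,"wz":0,"gripper":1},{"tx":0,"ty":3.6,"tz":3.7,"wx":-0.04,"wy":0,"wz":0,"gripper":1},{"tx":0,"ty":6.2,"tz":6.4,"wx":-0.07,"wy":0,"wz":0,"gripper":1},{"tx":0,"ty":8.8,"tz":9,"wx":-0.1,"wy":0,"wz":0,"gripper":1},{"tx":0,"ty":11.4,"tz":11.7,"wx":-0.13,"wy":0,"wz":0,"gripper":1},{"tx":0,"ty":14,"tz":14.3,"wx":-0.16,"wy":0,"wz":0,"gripper":1},{"tx":0,"ty":16.6,"tz":17,"wx":-0.19,"wy":0,"wz":0,"gripper":1},{"tx":0,"ty":19.2,"tz":19.6,"wx":-0.22,"wy":0,"wz":0,"gripper":1}]'; python3 go.py 493 335.4 130 84
```

```text
time: 15.62
tool_pos: [572.3, 20.7, 129.0]
tcp_rot: [1.727, 1.569, 2.999]
contact_force: [1.0, 0.3, -3.2]
grip_width: 41.3
pos [572.3  20.7 129. ] jaw 72.8->84.0 q [-0.1   0.52  1.52  0.    1.1  -1.37] az 34.2
t [-0.07 16.86 27.73] w [-0.195 -0.    -0.002] F [ 1.   0.3 -3.2] grip 41.3 t 15.62
```

```bash
python3 -m creep '[{"tx":0,"ty":2,"tz":3.3,"wx":-0.02,"wy":0,"wz":0,"gripper":1},{"tx":0,"ty":4.1,"tz":6.7,"wx":-0.05,"wy":0,"wz":0,"gripper":1},{"tx":0,"ty":6.3,"tz":10.2,"wx":-0.08,"wy":0,"wz":0,"gripper":1},{"tx":0,"ty":8.5,"tz":13.8,"wx":-0.1,"wy":0,"wz":0,"gripper":1},{"tx":0,"ty":10.7,"tz":17.5,"wx":-0.13,"wy":0,"wz":0,"gripper":1},{"tx":0,"ty":12.8,"tz":21,"wx":-0.15,"wy":0,"wz":0,"gripper":1},{"tx":0,"ty":14.6,"tz":24,"wx":-0.18,"wy":0,"wz":0,"gripper":1},{"tx":0,"ty":15.8,"tz":26,"wx":-0.195,"wy":0,"wz":0,"gripper":1}]'; python3 -m creep '[{"tx":0,"ty":0.2,"tz":0.3,"wx":0,"wy":0,"wz":0,"gripper":1},{"tx":0,"ty":0.2,"tz":0.3,"wx":0,"wy":0,"wz":0,"gripper":1},{"tx":0,"ty":0.2,"tz":0.3,"wx":0,"wy":0,"wz":0,"gripper":1}]';python3 go.py 493 335.4 50 84;python3 - <<'E'
from plant import *
from h import *
for n,s in(("top",(slice(180,290),slice(100,220))),("side",(slice(90,210),slice(170,330)))):
    c=capture(n);im=c["frame"][s][:,:,::-1];f=480/im.shape[0];cv2.imwrite(f"pics/f_{n}.png",cv2.resize(im,None,fx=f,fy=f,interpolation=cv2.INTER_CUBIC))
E
```

```text
time: 16.28
tool_pos: [497.7, 317.3, 129.0]
tcp_rot: [1.67, 1.569, 3.138]
contact_force: [0.1, -0.5, -3.1]
grip_width: 41.3
time: 16.53
tool_pos: [497.8, 316.6, 129.2]
tcp_rot: [2.388, 1.569, -2.43]
contact_force: [0.0, 0.1, -3.4]
grip_width: 41.1
pos [497.8 316.6 129.2] jaw 84.0->84.0 q [ 0.44  0.55  1.47 -0.    1.12 -1.03] az 34.2
t [7.92 0.67 1.83] w [-0.001 -0.002 -0.001] F [ 0.   0.1 -3.4] grip 41.1 t 16.53
```

View pics/f_side.png

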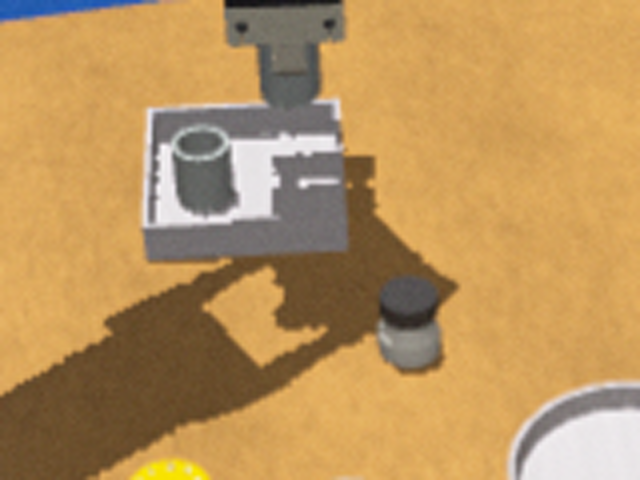

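View pics/f_top.png

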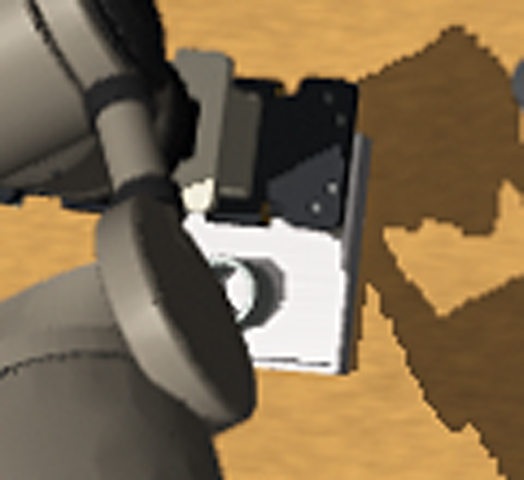

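The tall sleeve hangs upright over the free (right) half of the square tray; the short sleeve (203,170) stands clear on the left. Next I lower it.

```bash
python3 -m creep '[{"tx":1,"ty":0.4,"tz":1.2,"wx":0,"wy":0,"wz":0,"gripper":1},{"tx":2.5,"ty":0.7,"tz":1.9,"wx":0,"wy":0,"wz":0,"gripper":1},{"tx":4.8,"ty":0.7,"tz":1.9,"wx":0,"wy":0,"wz":0,"gripper":1},{"tx":6.8,"ty":0.7,"tz":1.9,"wx":0,"wy":0,"wz":0,"gripper":1},{"tx":8.1,"ty":0.7,"tz":1.9,"wx":0,"wy":0,"wz":0,"gripper":1},{"tx":8.7,"ty":0.7,"tz":1.9,"wx":0,"wy":0,"wz":0,"gripper":1},{"tx":8.9,"ty":0.7,"tz":1.9,"wx":0,"wy":0,"wz":0,"gripper":1},{"tx":8.9,"ty":0.7,"tz":1.9,"wx":0,"wy":0,"wz":0,"gripper":1}]'; python3 go.py 493 335.4 32.8 84
```

```text
time: 17.3
tool_pos: [493.6, 336.8, 40.9]
tcp_rot: [1.704, 1.571, -3.115]
contact_force: [0.2, -1.0, -2.4]
grip_width: 41.1
pos [493.6 336.8  40.9] jaw 83.9->84.0 q [ 0.47  0.67  1.53  0.    0.94 -0.99] az 34.2
t [ 0.81  0.04 -0.14] w [-0.002 -0.    -0.   ] F [ 0.2 -1.  -2.4] grip 41.1 t 17.30
```

```bash
python3 -m creep '[{"tx":0.3,"ty":0,"tz":0,"wx":0,"wy":0,"wz":0,"gripper":1},{"tx":0.5,"ty":0,"tz":0,"wx":0,"wy":0,"wz":0,"gripper":1},{"tx":0.6,"ty":0,"tz":0,"wx":0,"wy":0,"wz":0,"gripper":1},{"tx":0.7,"ty":0,"tz":0,"wx":0,"wy":0,"wz":0,"gripper":1},{"tx":0.8,"ty":0,"tz":0,"wx":0,"wy":0,"wz":0,"gripper":1},{"tx":0.8,"ty":0,"tz":0,"wx":0,"wy":0,"wz":0,"gripper":1}]'; python3 go.py 493 335.4 32.8 84
```

```text
time: 17.8
tool_pos: [493.3, 337.0, 33.1]
tcp_rot: [-0.483, 1.571, 0.982]
contact_force: [0.4, -0.2, -3.2]
grip_width: 41.4
pos [493.3 337.   33.1] jaw 83.9->84.0 q [ 0.47  0.68  1.54  0.    0.92 -0.99] az 34.2
t [ 0.03  0.01 -0.16] w [-0.001  0.     0.   ] F [ 0.4 -0.2 -3.2] grip 41.4 t 17.80
```

```bash
python3 -m creep '[{"tx":0.05,"ty":0,"tz":0,"wx":0,"wy":0,"wz":0,"gripper":1},{"tx":0.1,"ty":0,"tz":0,"wx":0,"wy":0,"wz":0,"gripper":1},{"tx":0.1,"ty":0,"tz":0,"wx":0,"wy":0,"wz":0,"gripper":1}]'; python3 go.py 493 335.4 32.8 84
```

```text
time: 18.05
tool_pos: [493.5, 337.1, 32.8]
tcp_rot: [-0.971, 1.57, 0.494]
contact_force: [-2.2, -0.6, 2.3]
grip_width: 41.2
pos [493.5 337.1  32.8] jaw 83.9->84.0 q [ 0.47  0.68  1.54  0.    0.92 -0.99] az 34.2
t [-0.    0.03 -0.17] w [-0.001  0.     0.001] F [-2.2 -0.6  2.3] grip 41.2 t 18.05
```

Contact: the force went from −3.2 N to +2.3 N. Releasing and rising.

```bash
python3 -m creep '[{"tx":0,"ty":0,"tz":0,"wx":0,"wy":0,"wz":0,"gripper":0},{"tx":0,"ty":0,"tz":0,"wx":0,"wy":0,"wz":0,"gripper":-0.2},{"tx":0,"ty":0,"tz":0,"wx":0,"wy":0,"wz":0,"gripper":-0.4},{"tx":0,"ty":0,"tz":0,"wx":0,"wy":0,"wz":0,"gripper":-0.4},{"tx":-1.5,"ty":0,"tz":0,"wx":0,"wy":0,"wz":0,"gripper":-0.4},{"tx":-4,"ty":0,"tz":0,"wx":0,"wy":0,"wz":0,"gripper":-0.4},{"tx":-7,"ty":0,"tz":0,"wx":0,"wy":0,"wz":0,"gripper":-0.6},{"tx":-9.5,"ty":0,"tz":0,"wx":0,"wy":0,"wz":0,"gripper":-0.6}]'; python3 go.py 487 -2.7 110 60
```

```text
time: 18.72
tool_pos: [493.5, 337.0, 128.5]
tcp_rot: [-0.849, 1.57, 0.616]
contact_force: [0.7, 0.3, -0.3]
grip_width: 71.3
pos [493.5 337.  128.5] jaw 83.9->60.0 q [ 0.47  0.56  1.45  0.    1.13 -0.99] az -0.3
t [  1.85  -2.95 -33.85] w [0.418 0.    0.   ] F [ 0.7  0.3 -0.3] grip 71.3 t 18.72
```

```bash
python3 -m creep '[{"tx":0,"ty":-0.2,"tz":-2.5,"wx":0.03,"wy":0,"wz":0,"gripper":-0.8},{"tx":0,"ty":-0.6,"tz":-6.5,"wx":0.08,"wy":0,"wz":0,"gripper":-0.8},{"tx":0,"ty":-0.9,"tz":-10.5,"wx":0.13,"wy":0,"wz":0,"gripper":-0.8},{"tx":0.3,"ty":-1.3,"tz":-14.6,"wx":0.18,"wy":0,"wz":0,"gripper":-0.8},{"tx":0.6,"ty":-1.6,"tz":-18.7,"wx":0.24,"wy":0,"wz":0,"gripper":-0.8},{"tx":1,"ty":-2,"tz":-22.8,"wx":0.3,"wy":0,"wz":0,"gripper":-0.8},{"tx":1.4,"ty":-2.4,"tz":-26.8,"wx":0.36,"wy":0,"wz":0,"gripper":-0.8},{"tx":1.8,"ty":-2.8,"tz":-30.6,"wx":0.418,"wy":0,"wz":0,"gripper":-0.8}]'; python3 -m creep '[{"tx":0,"ty":-1.4,"tz":-2.5,"wx":0,"wy":0,"wz":0,"gripper":-0.8},{"tx":0,"ty":-1.6,"tz":-2.9,"wx":0,"wy":0,"wz":0,"gripper":-0.8},{"tx":0,"ty":-1.6,"tz":-2.9,"wx":0,"wy":0,"wz":0,"gripper":-0.8},{"tx":0,"ty":-1.6,"tz":-2.9,"wx":0,"wy":0,"wz":0,"gripper":-0.8}]';python3 go.py 487 -2.7 5 60;python3 - <<'E'
from plant import *
from h import *
for n,s in(("top",(slice(180,290),slice(100,320))),("side",(slice(90,290),slice(170,390)))):
    c=capture(n);im=c["frame"][s][:,:,::-1];f=480/im.shape[0];f=min(f,3.6);cv2.imwrite(f"pics/g_{n}.png",cv2.resize(im,None,fx=f,fy=f,interpolation=cv2.INTER_CUBIC))
E
```

```text
time: 19.38
tool_pos: [488.6, 27.7, 109.2]
tcp_rot: [-1.139, 1.57, -0.095]
contact_force: [1.2, 0.5, 0.4]
grip_width: 82.9
time: 19.72
tool_pos: [488.3, -3.1, 109.1]
tcp_rot: [0.15, 1.57, 1.196]
contact_force: [0.2, -0.6, -0.2]
grip_width: 82.8
pos [488.3  -3.1 109.1] jaw 59.9->60.0 q [-0.16  0.41  1.79  0.    0.95 -1.21] az -0.3
t [10.41  0.13 -0.04] w [-0.001  0.    -0.   ] F [ 0.2 -0.6 -0.2] grip 82.8 t 19.72
```

View pics/g_side.png

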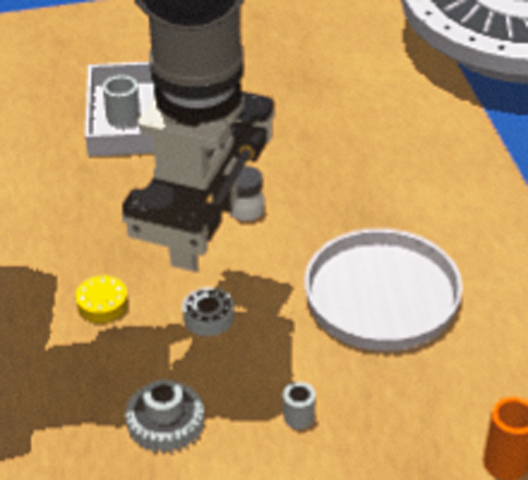

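View pics/g_top.png

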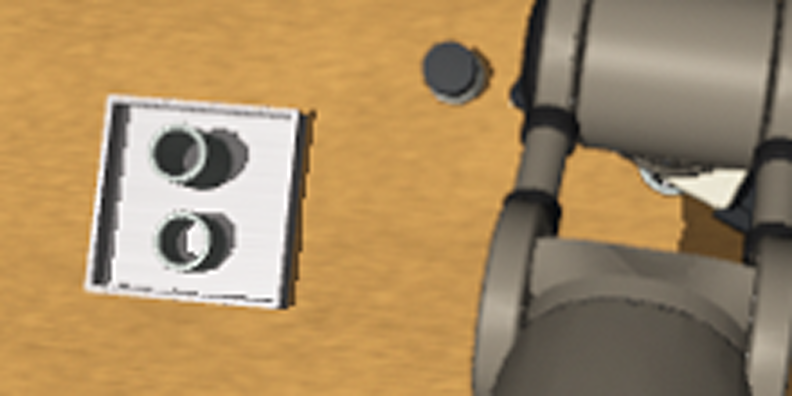

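The top view shows both sleeves upright in the square tray. The steel bearing with its dark bore (208,308 in the side crop) is under the fingers, and the yellow one (102,297) is off to the left.

```bash
python3 -m creep '[{"tx":2,"ty":0.1,"tz":0,"wx":0,"wy":0,"wz":0,"gripper":-0.8},{"tx":5,"ty":0.1,"tz":0,"wx":0,"wy":0,"wz":0,"gripper":-0.8},{"tx":7.7,"ty":0.1,"tz":0,"wx":0,"wy":0,"wz":0,"gripper":-0.8},{"tx":9.3,"ty":0.1,"tz":0,"wx":0,"wy":0,"wz":0,"gripper":-0.8},{"tx":10,"ty":0.1,"tz":0,"wx":0,"wy":0,"wz":0,"gripper":-0.8},{"tx":10.3,"ty":0.1,"tz":0,"wx":0,"wy":0,"wz":0,"gripper":-0.5},{"tx":10.3,"ty":0.1,"tz":0,"wx":0,"wy":0,"wz":0,"gripper":-0.3},{"tx":10.3,"ty":0.1,"tz":0,"wx":0,"wy":0,"wz":0,"gripper":-0.2}]'; python3 go.py 487 -2.7 5
```

```text
time: 20.48
tool_pos: [488.1, -2.5, 6.9]
tcp_rot: [-1.147, 1.569, -0.099]
contact_force: [0.3, 0.5, 1.0]
grip_width: 66.9
pos [488.1  -2.5   6.9] jaw 60.0->60.0 q [-0.16  0.58  1.88  0.    0.69 -1.21] az -0.3
t [ 0.19  0.09 -0.07] w [-0.     0.001  0.001] F [0.3 0.5 1. ] grip 66.9 t 20.48
```

```bash
python3 -m creep '[{"tx":0,"ty":0,"tz":0,"wx":0,"wy":0,"wz":0,"gripper":0},{"tx":0,"ty":0,"tz":0,"wx":0,"wy":0,"wz":0,"gripper":1},{"tx":0,"ty":0,"tz":0,"wx":0,"wy":0,"wz":0,"gripper":1},{"tx":0,"ty":0,"tz":0,"wx":0,"wy":0,"wz":0,"gripper":1},{"tx":0,"ty":0,"tz":0,"wx":0,"wy":0,"wz":0,"gripper":1}]'; python3 go.py 487 -2.7 5
```

```text
time: 20.9
tool_pos: [488.0, -2.9, 7.0]
tcp_rot: [-1.07, 1.569, -0.023]
contact_force: [0.5, 1.1, 7.0]
grip_width: 51.1
pos [488.   -2.9   7. ] jaw 60.0->60.0 q [-0.16  0.58  1.88  0.    0.69 -1.21] az -0.3
t [ 0.2   0.1  -0.03] w [-0.     0.001  0.002] F [0.5 1.1 7. ] grip 51.1 t 20.90
```

```bash
python3 -m creep '[{"tx":-1,"ty":0,"tz":0,"wx":0,"wy":0,"wz":0,"gripper":1},{"tx":-3,"ty":0,"tz":0,"wx":0,"wy":0,"wz":0,"gripper":1},{"tx":-5,"ty":0,"tz":0,"wx":0,"wy":0,"wz":0,"gripper":1},{"tx":-7,"ty":0,"tz":0,"wx":0,"wy":0,"wz":0,"gripper":1},{"tx":-8,"ty":0,"tz":0,"wx":0,"wy":0,"wz":0,"gripper":1}]'; python3 go.py 666.5 -4 88
```

```text
time: 21.32
tool_pos: [488.0, -3.1, 88.7]
tcp_rot: [-1.21, 1.568, -0.163]
contact_force: [0.4, -0.4, -0.2]
grip_width: 51.2
pos [488.   -3.1  88.7] jaw 60.0->60.0 q [-0.16  0.44  1.81  0.    0.89 -1.21] az -0.3
t [  0.12 -15.5    8.85] w [-0.     0.001  0.003] F [ 0.4 -0.4 -0.2] grip 51.2 t 21.32
```

```bash
python3 -m creep '[{"tx":0,"ty":-1.3,"tz":0.7,"wx":0,"wy":0,"wz":0,"gripper":1},{"tx":0,"ty":-3.8,"tz":2.2,"wx":0,"wy":0,"wz":0,"gripper":1},{"tx":0,"ty":-6.7,"tz":3.8,"wx":0,"wy":0,"wz":0,"gripper":1},{"tx":0,"ty":-9.6,"tz":5.5,"wx":0,"wy":0,"wz":0,"gripper":1},{"tx":0,"ty":-12.3,"tz":7,"wx":0,"wy":0,"wz":0,"gripper":1},{"tx":0,"ty":-14.4,"tz":8.2,"wx":0,"wy":0,"wz":0,"gripper":1},{"tx":0,"ty":-15.4,"tz":8.8,"wx":0,"wy":0,"wz":0,"gripper":1},{"tx":0,"ty":-15.5,"tz":8.9,"wx":0,"wy":0,"wz":0,"gripper":1}]'; python3 go.py 666.5 -4 11;python3 - <<'E'
from plant import *
from h import *
for n,s in(("top",(slice(110,230),slice(230,340))),("side",(slice(130,290),slice(230,390)))):
    c=capture(n);im=c["frame"][s][:,:,::-1];f=480/im.shape[0];f=min(f,3.6);cv2.imwrite(f"pics/i_{n}.png",cv2.resize(im,None,fx=f,fy=f,interpolation=cv2.INTER_CUBIC))
E
```

```text
time: 21.98
tool_pos: [667.7, -3.5, 85.9]
tcp_rot: [-1.086, 1.57, -0.039]
contact_force: [0.2, 0.1, -0.8]
grip_width: 51.0
pos [667.7  -3.5  85.9] jaw 60.0->60.0 q [-0.12  0.73  1.27  0.    1.15 -1.17] az -0.3
t [ 7.49  0.09 -0.1 ] w [-0.     0.     0.001] F [ 0.2  0.1 -0.8] grip 51.0 t 21.98
```

View pics/i_side.png

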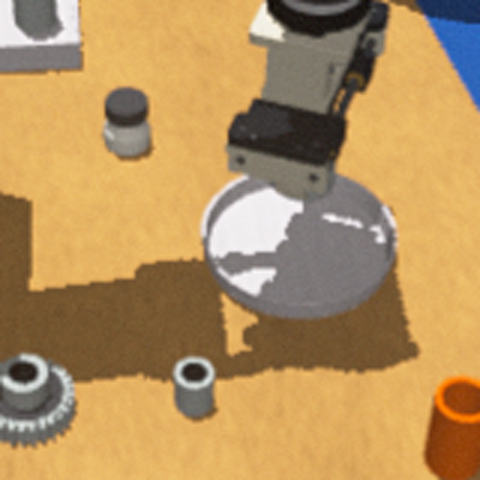

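```bash
python3 - <<'E'
import cv2
a=cv2.imread("pics/i_side.png")[100:270,190:400];cv2.imwrite("pics/i2.png",cv2.resize(a,None,fx=3.5,fy=3.5))
E
```

```text
(no output)
```

View pics/i2.png

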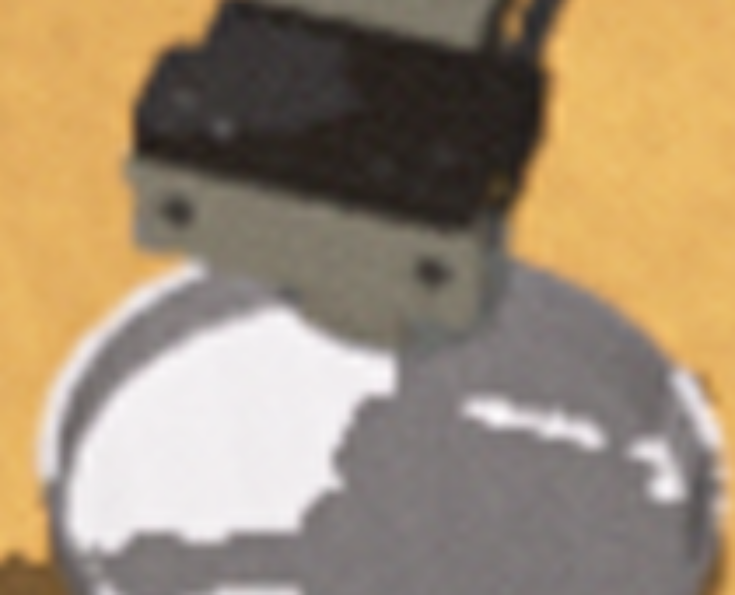

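View pics/i_top.png

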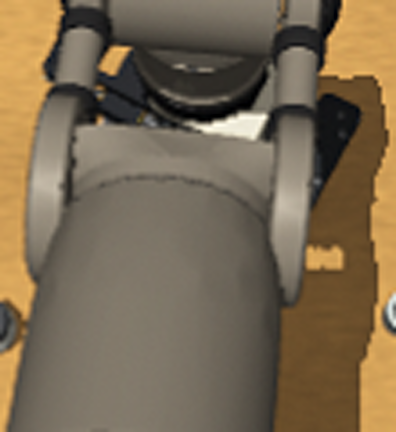

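The bearing is hidden behind the near finger, but the 51 mm opening matches its diameter. I lower to just above the pan floor, then approach until contact.

```bash
python3 -m creep '[{"tx":1.5,"ty":0,"tz":0,"wx":0,"wy":0,"wz":0,"gripper":1},{"tx":3.5,"ty":0,"tz":0,"wx":0,"wy":0,"wz":0,"gripper":1},{"tx":5.2,"ty":0,"tz":0,"wx":0,"wy":0,"wz":0,"gripper":1},{"tx":6.2,"ty":0,"tz":0,"wx":0,"wy":0,"wz":0,"gripper":1},{"tx":6.7,"ty":0,"tz":0,"wx":0,"wy":0,"wz":0,"gripper":1},{"tx":6.9,"ty":0,"tz":0,"wx":0,"wy":0,"wz":0,"gripper":1},{"tx":6.9,"ty":0,"tz":0,"wx":0,"wy":0,"wz":0,"gripper":1}]'; python3 go.py 666.5 -4 11
```

```text
time: 22.67
tool_pos: [666.0, -3.4, 17.4]
tcp_rot: [-0.482, 1.571, 0.565]
contact_force: [0.2, 0.2, -1.7]
grip_width: 51.1
pos [666.   -3.4  17.4] jaw 60.0->60.0 q [-0.12  0.8   1.33  0.    1.02 -1.17] az -0.3
t [ 0.64 -0.08 -0.03] w [-0.  0.  0.] F [ 0.2  0.2 -1.7] grip 51.1 t 22.67
```

```bash
python3 -m creep '[{"tx":0.25,"ty":0,"tz":0,"wx":0,"wy":0,"wz":0,"gripper":1},{"tx":0.4,"ty":0,"tz":0,"wx":0,"wy":0,"wz":0,"gripper":1},{"tx":0.5,"ty":0,"tz":0,"wx":0,"wy":0,"wz":0,"gripper":1},{"tx":0.6,"ty":0,"tz":0,"wx":0,"wy":0,"wz":0,"gripper":1},{"tx":0.65,"ty":0,"tz":0,"wx":0,"wy":0,"wz":0,"gripper":1},{"tx":0.65,"ty":0,"tz":0,"wx":0,"wy":0,"wz":0,"gripper":1}]'; python3 go.py 666.5 -4 11
```

```text
time: 23.17
tool_pos: [666.2, -3.3, 11.1]
tcp_rot: [-1.005, 1.57, 0.042]
contact_force: [-2.2, -0.4, 2.2]
grip_width: 51.2
pos [666.2  -3.3  11.1] jaw 60.0->60.0 q [-0.12  0.81  1.33  0.    1.   -1.17] az -0.3
t [ 0.01 -0.06 -0.05] w [-0.  0.  0.] F [-2.2 -0.4  2.2] grip 51.2 t 23.17
```

Contact at TCP 11.1 mm, as predicted. Releasing.

```bash
python3 -m creep '[{"tx":0,"ty":0,"tz":0,"wx":0,"wy":0,"wz":0,"gripper":-0.2},{"tx":0,"ty":0,"tz":0,"wx":0,"wy":0,"wz":0,"gripper":-0.4},{"tx":0,"ty":0,"tz":0,"wx":0,"wy":0,"wz":0,"gripper":-0.4},{"tx":0,"ty":0,"tz":0,"wx":0,"wy":0,"wz":0,"gripper":-0.4},{"tx":-1.5,"ty":0,"tz":0,"wx":0,"wy":0,"wz":0,"gripper":-0.4},{"tx":-4,"ty":0,"tz":0,"wx":0,"wy":0,"wz":0,"gripper":-0.4},{"tx":-7,"ty":0,"tz":0,"wx":0,"wy":0,"wz":0,"gripper":-0.4},{"tx":-10,"ty":0,"tz":0,"wx":0,"wy":0,"wz":0,"gripper":-0.4}]'; python3 go.py 429.5 -130.5 110 15
```

```text
time: 23.83
tool_pos: [665.6, -3.3, 111.1]
tcp_rot: [1.914, 1.569, 2.961]
contact_force: [1.2, 0.4, 0.3]
grip_width: 64.3
pos [665.6  -3.3 111.1] jaw 60.0->15.0 q [-0.12  0.7   1.25  0.    1.2  -1.17] az -16.9
t [  0.14  14.08 -22.82] w [ 0.785 -0.001 -0.001] F [1.2 0.4 0.3] grip 64.3 t 23.83
```

```bash
python3 -m creep '[{"tx":0,"ty":1.2,"tz":-2,"wx":0.08,"wy":0,"wz":0,"gripper":-0.4},{"tx":0,"ty":3.2,"tz":-5.2,"wx":0.18,"wy":0,"wz":0,"gripper":-0.4},{"tx":0,"ty":5.3,"tz":-8.6,"wx":0.29,"wy":0,"wz":0,"gripper":-0.4},{"tx":0,"ty":7.4,"tz":-12,"wx":0.4,"wy":0,"wz":0,"gripper":-0.4},{"tx":0,"ty":9.5,"tz":-15.4,"wx":0.51,"wy":0,"wz":0,"gripper":-0.4},{"tx":0,"ty":11.5,"tz":-18.7,"wx":0.62,"wy":0,"wz":0,"gripper":-0.4},{"tx":0,"ty":13.1,"tz":-21.3,"wx":0.72,"wy":0,"wz":0,"gripper":-0.4},{"tx":0,"ty":14,"tz":-22.7,"wx":0.785,"wy":0,"wz":0,"gripper":-0.4}]'; python3 -m creep '[{"tx":0,"ty":0,"tz":-0.2,"wx":0,"wy":0,"wz":0,"gripper":-0.4},{"tx":0,"ty":0,"tz":-0.2,"wx":0,"wy":0,"wz":0,"gripper":-0.4},{"tx":0,"ty":0,"tz":-0.2,"wx":0,"wy":0,"wz":0,"gripper":-0.4}]';python3 go.py 429.5 -130.5 25;python3 - <<'E'
from plant import *
from h import *
for n,s in(("top",(slice(110,290),slice(230,460))),("side",(slice(170,310),slice(180,370)))):
    c=capture(n);im=c["frame"][s][:,:,::-1];f=480/im.shape[0];f=min(f,3.4);cv2.imwrite(f"pics/j_{n}.png",cv2.resize(im,None,fx=f,fy=f,interpolation=cv2.INTER_CUBIC))
E
```

```text
time: 24.5
tool_pos: [428.4, -130.7, 110.7]
tcp_rot: [2.769, 1.57, 3.024]
contact_force: [0.4, 0.4, -0.2]
grip_width: 64.4
time: 24.75
tool_pos: [430.4, -130.4, 110.9]
tcp_rot: [-0.503, 1.569, -0.24]
contact_force: [-0.0, -0.4, 0.8]
grip_width: 64.3
pos [ 430.4 -130.4  110.9] jaw 15.1->15.1 q [-0.47  0.35  1.89  0.    0.91 -0.73] az -16.9
t [ 8.59  0.02 -0.1 ] w [-0.     0.001  0.001] F [-0.  -0.4  0.8] grip 64.3 t 24.75
```

View pics/j_side.png

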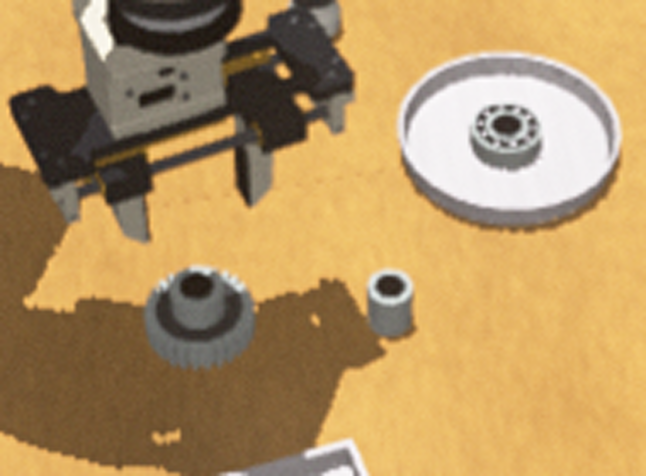

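View pics/j_top.png

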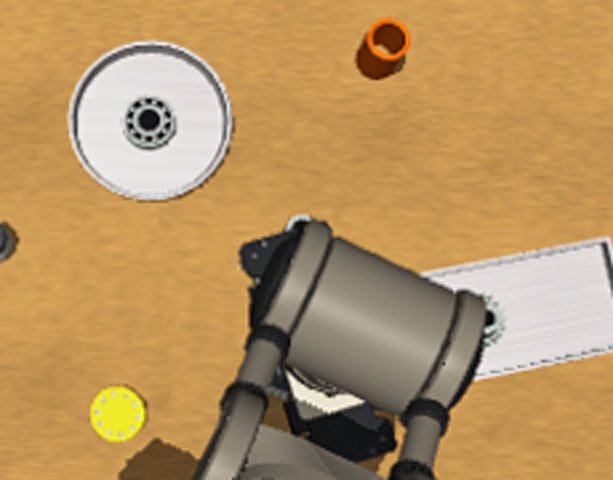

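The bearing lies flat in the middle of the pan (507,130). The fingers straddle the large gear's hub (197,290), and the socket is clear. Next I descend.

```bash
python3 -m creep '[{"tx":2,"ty":0,"tz":-0.1,"wx":0,"wy":0,"wz":0,"gripper":-0.4},{"tx":4.5,"ty":0,"tz":-0.1,"wx":0,"wy":0,"wz":0,"gripper":-0.4},{"tx":6.6,"ty":0,"tz":-0.1,"wx":0,"wy":0,"wz":0,"gripper":-0.4},{"tx":7.8,"ty":0,"tz":-0.1,"wx":0,"wy":0,"wz":0,"gripper":-0.4},{"tx":8.3,"ty":0,"tz":-0.1,"wx":0,"wy":0,"wz":0,"gripper":-0.2},{"tx":8.4,"ty":0,"tz":-0.1,"wx":0,"wy":0,"wz":0,"gripper":0},{"tx":8.4,"ty":0,"tz":-0.1,"wx":0,"wy":0,"wz":0,"gripper":0.1},{"tx":8.4,"ty":0,"tz":-0.1,"wx":0,"wy":0,"wz":0,"gripper":0.1}]'; python3 go.py 429.5 -130.5 25
```

```text
time: 25.52
tool_pos: [429.2, -130.7, 27.2]
tcp_rot: [-0.642, 1.569, -0.379]
contact_force: [0.3, -0.6, 0.2]
grip_width: 43.7
pos [ 429.2 -130.7   27.2] jaw 15.0->15.0 q [-0.47  0.49  1.97  0.    0.68 -0.73] az -16.9
t [0.22 0.02 0.03] w [-0.     0.001  0.001] F [ 0.3 -0.6  0.2] grip 43.7 t 25.52
```

```bash
python3 -m creep '[{"tx":0,"ty":0,"tz":0,"wx":0,"wy":0,"wz":0,"gripper":0.2},{"tx":0,"ty":0,"tz":0,"wx":0,"wy":0,"wz":0,"gripper":1},{"tx":0,"ty":0,"tz":0,"wx":0,"wy":0,"wz":0,"gripper":1},{"tx":0,"ty":0,"tz":0,"wx":0,"wy":0,"wz":0,"gripper":1},{"tx":0,"ty":0,"tz":0,"wx":0,"wy":0,"wz":0,"gripper":1}]'; python3 go.py 429.5 -130.5 25
```

```text
time: 25.93
tool_pos: [428.8, -130.8, 27.3]
tcp_rot: [-0.67, 1.569, -0.408]
contact_force: [-1.2, 0.6, 6.3]
grip_width: 35.2
pos [ 428.8 -130.8   27.3] jaw 15.0->15.0 q [-0.47  0.49  1.97  0.    0.68 -0.73] az -16.9
t [0.23 0.01 0.07] w [-0.     0.001  0.001] F [-1.2  0.6  6.3] grip 35.2 t 25.93
```

```bash
python3 -m creep '[{"tx":-0.6,"ty":0,"tz":0,"wx":0,"wy":0,"wz":0,"gripper":1},{"tx":-2,"ty":0,"tz":0,"wx":0,"wy":0,"wz":0,"gripper":1},{"tx":-4,"ty":0,"tz":0,"wx":0,"wy":0,"wz":0,"gripper":1},{"tx":-6.5,"ty":0,"tz":0,"wx":0,"wy":0,"wz":0,"gripper":1},{"tx":-8.7,"ty":0,"tz":0,"wx":0,"wy":0,"wz":0,"gripper":1},{"tx":-10,"ty":0,"tz":0,"wx":0,"wy":0,"wz":0,"gripper":1},{"tx":-10.5,"ty":0,"tz":0,"wx":0,"wy":0,"wz":0,"gripper":1}]'; python3 go.py 476 -403.5 130 9
```

```text
time: 26.52
tool_pos: [428.9, -130.9, 133.4]
tcp_rot: [-0.664, 1.568, -0.402]
contact_force: [0.2, 0.6, -5.6]
grip_width: 34.9
pos [ 428.9 -130.9  133.4] jaw 15.0->9.0 q [-0.47  0.31  1.86  0.    0.97 -0.73] az -40.3
t [  0.38 -27.55  -2.52] w [0.105 0.002 0.002] F [ 0.2  0.6 -5.6] grip 34.9 t 26.52
```

```bash
python3 -m creep '[{"tx":0,"ty":-1.8,"tz":-0.2,"wx":0.01,"wy":0,"wz":0,"gripper":1},{"tx":0,"ty":-4.8,"tz":-0.5,"wx":0.02,"wy":0,"wz":0,"gripper":1},{"tx":0,"ty":-8.4,"tz":-0.8,"wx":0.03,"wy":0,"wz":0,"gripper":1},{"tx":0,"ty":-12.2,"tz":-1.2,"wx":0.04,"wy":0,"wz":0,"gripper":1},{"tx":0,"ty":-16,"tz":-1.5,"wx":0.06,"wy":0,"wz":0,"gripper":1},{"tx":0,"ty":-19.8,"tz":-1.8,"wx":0.08,"wy":0,"wz":0,"gripper":1},{"tx":0,"ty":-23.3,"tz":-2.1,"wx":0.09,"wy":0,"wz":0,"gripper":1},{"tx":0,"ty":-25.8,"tz":-2.4,"wx":0.105,"wy":0,"wz":0,"gripper":1}]'; python3 -m creep '[{"tx":0,"ty":-1.3,"tz":-0.2,"wx":0,"wy":0,"wz":0,"gripper":1},{"tx":0,"ty":-1.6,"tz":-0.2,"wx":0,"wy":0,"wz":0,"gripper":1},{"tx":0,"ty":-1.6,"tz":-0.2,"wx":0,"wy":0,"wz":0,"gripper":1},{"tx":0,"ty":-1.6,"tz":-0.2,"wx":0,"wy":0,"wz":0,"gripper":1}]'; python3 go.py 476 -403.5 31.3 9;python3 - <<'E'
from plant import *
from h import *
for n,s in(("top",(slice(180,290),slice(370,490))),("side",(slice(230,420),slice(180,370)))):
    c=capture(n);im=c["frame"][s][:,:,::-1];f=480/im.shape[0];f=min(f,3.4);cv2.imwrite(f"pics/k_{n}.png",cv2.resize(im,None,fx=f,fy=f,interpolation=cv2.INTER_CUBIC))
E
```

```text
time: 27.18
tool_pos: [471.5, -388.7, 129.9]
tcp_rot: [2.388, 1.569, 2.543]
contact_force: [-0.1, -0.1, -5.4]
grip_width: 35.2
time: 27.52
tool_pos: [472.0, -400.8, 130.3]
tcp_rot: [2.012, 1.568, 2.169]
contact_force: [0.1, -0.4, -6.3]
grip_width: 35.4
pos [ 472.  -400.8  130.3] jaw 9.0->9.0 q [-0.83  0.6   1.38  0.    1.17 -0.99] az -40.3
t [ 9.9  -0.36  0.37] w [-0.    -0.001 -0.003] F [ 0.1 -0.4 -6.3] grip 35.4 t 27.52
```

View pics/k_side.png

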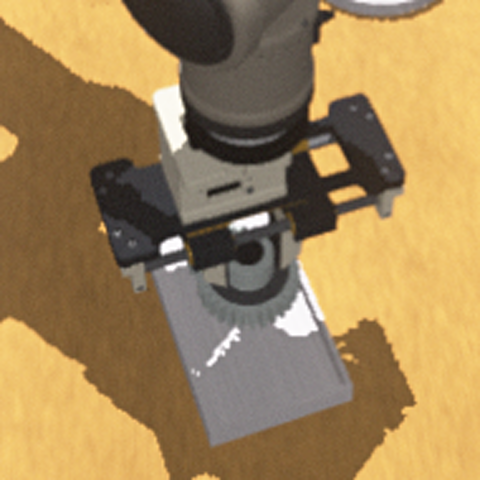

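View pics/k_top.png

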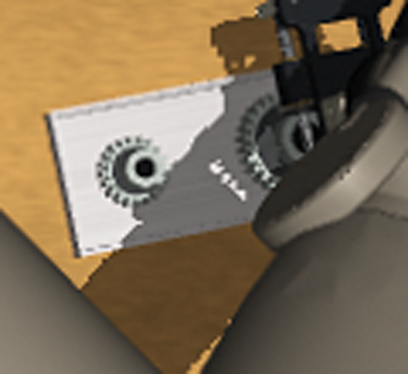

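The small gear sits flat near the left end of the oblong tray (130,172 in the top crop). The large gear hangs level over the other half with a clear gap. Next I lower it.

```bash
python3 -m creep '[{"tx":1,"ty":-0.2,"tz":0.2,"wx":0,"wy":0,"wz":0,"gripper":1},{"tx":2.8,"ty":-0.4,"tz":0.4,"wx":0,"wy":0,"wz":0,"gripper":1},{"tx":5.2,"ty":-0.4,"tz":0.4,"wx":0,"wy":0,"wz":0,"gripper":1},{"tx":7.2,"ty":-0.4,"tz":0.4,"wx":0,"wy":0,"wz":0,"gripper":1},{"tx":8.4,"ty":-0.4,"tz":0.4,"wx":0,"wy":0,"wz":0,"gripper":1},{"tx":9,"ty":-0.4,"tz":0.4,"wx":0,"wy":0,"wz":0,"gripper":1},{"tx":9.2,"ty":-0.4,"tz":0.4,"wx":0,"wy":0,"wz":0,"gripper":1},{"tx":9.2,"ty":-0.4,"tz":0.4,"wx":0,"wy":0,"wz":0,"gripper":1}]'; python3 go.py 476 -403.5 31.3 9
```

```text
time: 28.28
tool_pos: [477.5, -405.5, 39.7]
tcp_rot: [-0.78, 1.57, -0.623]
contact_force: [-0.9, -0.2, -4.3]
grip_width: 35.4
pos [ 477.5 -405.5   39.7] jaw 9.0->9.0 q [-0.83  0.71  1.44  0.    0.99 -0.98] az -40.3
t [ 0.84  0.22 -0.12] w [0. 0. 0.] F [-0.9 -0.2 -4.3] grip 35.4 t 28.28
```

```bash
python3 -m creep '[{"tx":0.3,"ty":0.1,"tz":-0.1,"wx":0,"wy":0,"wz":0,"gripper":1},{"tx":0.5,"ty":0.1,"tz":-0.1,"wx":0,"wy":0,"wz":0,"gripper":1},{"tx":0.6,"ty":0.1,"tz":-0.1,"wx":0,"wy":0,"wz":0,"gripper":1},{"tx":0.7,"ty":0.1,"tz":-0.1,"wx":0,"wy":0,"wz":0,"gripper":1},{"tx":0.8,"ty":0.1,"tz":-0.1,"wx":0,"wy":0,"wz":0,"gripper":1},{"tx":0.8,"ty":0.1,"tz":-0.1,"wx":0,"wy":0,"wz":0,"gripper":1}]'; python3 go.py 476 -403.5 31.3 9
```

```text
time: 28.78
tool_pos: [476.0, -404.7, 31.5]
tcp_rot: [0.229, 1.571, 0.386]
contact_force: [-0.5, 0.4, -5.4]
grip_width: 34.7
pos [ 476.  -404.7   31.5] jaw 9.0->9.0 q [-0.83  0.72  1.45  0.    0.97 -0.98] az -40.3
t [0.02 0.12 0.02] w [-0.  0. -0.] F [-0.5  0.4 -5.4] grip 34.7 t 28.78
```

```bash
python3 -m creep '[{"tx":0.05,"ty":0,"tz":0,"wx":0,"wy":0,"wz":0,"gripper":1},{"tx":0.1,"ty":0,"tz":0,"wx":0,"wy":0,"wz":0,"gripper":1},{"tx":0.1,"ty":0,"tz":0,"wx":0,"wy":0,"wz":0,"gripper":1}]'; python3 go.py 476 -403.5 31.3 9
```

```text
time: 29.03
tool_pos: [476.1, -404.7, 31.3]
tcp_rot: [-0.936, 1.57, -0.779]
contact_force: [-2.2, 3.1, 2.1]
grip_width: 35.1
pos [ 476.1 -404.7   31.3] jaw 9.0->9.0 q [-0.83  0.72  1.45  0.    0.97 -0.98] az -40.3
t [0.   0.12 0.01] w [-0.  0.  0.] F [-2.2  3.1  2.1] grip 35.1 t 29.03
```

Contact (−5.4 N to +2.1 N). Releasing, then lifting away.

```bash
python3 -m creep '[{"tx":0,"ty":0,"tz":0,"wx":0,"wy":0,"wz":0,"gripper":0.1},{"tx":0,"ty":0,"tz":0,"wx":0,"wy":0,"wz":0,"gripper":-0.1},{"tx":0,"ty":0,"tz":0,"wx":0,"wy":0,"wz":0,"gripper":-0.3},{"tx":0,"ty":0,"tz":0,"wx":0,"wy":0,"wz":0,"gripper":-0.3},{"tx":-1.5,"ty":0,"tz":0,"wx":0,"wy":0,"wz":0,"gripper":-0.3},{"tx":-4,"ty":0,"tz":0,"wx":0,"wy":0,"wz":0,"gripper":-0.3},{"tx":-7.5,"ty":0,"tz":0,"wx":0,"wy":0,"wz":0,"gripper":-0.3},{"tx":-11,"ty":0,"tz":0,"wx":0,"wy":0,"wz":0,"gripper":-0.3}]'; python3 go.py 300 -480 220 9
```

```text
time: 29.7
tool_pos: [475.7, -404.3, 141.0]
tcp_rot: [2.096, 1.569, 2.253]
contact_force: [0.4, -0.5, 0.3]
grip_width: 60.1
pos [ 475.7 -404.3  141. ] jaw 9.0->9.0 q [-0.83  0.6   1.35  0.    1.2  -0.98] az -58.0
t [ -7.89  -4.72 -18.54] w [-0.    -0.001 -0.002] F [ 0.4 -0.5  0.3] grip 60.1 t 29.70
```

```bash
python3 -m creep '[{"tx":-1.5,"ty":-0.3,"tz":-1.5,"wx":0,"wy":0,"wz":0,"gripper":-0.3},{"tx":-3.5,"ty":-1,"tz":-4,"wx":0,"wy":0,"wz":0,"gripper":-0.3},{"tx":-5.5,"ty":-2,"tz":-7,"wx":0,"wy":0,"wz":0,"gripper":-0.3},{"tx":-7.5,"ty":-3,"tz":-10.5,"wx":0,"wy":0,"wz":0,"gripper":-0.3},{"tx":-8,"ty":-4,"tz":-14,"wx":0,"wy":0,"wz":0,"gripper":-0.3},{"tx":-8,"ty":-4.5,"tz":-17.5,"wx":0,"wy":0,"wz":0,"gripper":-0.3},{"tx":-8,"ty":-4.7,"tz":-21,"wx":0,"wy":0,"wz":0,"gripper":-0.3},{"tx":-8,"ty":-4.7,"tz":-24,"wx":0,"wy":0,"wz":0,"gripper":-0.3}]'; python3 - <<'E'
from plant import *
from h import *
import pickle
for n in("top","side"):
    c=capture(n);pickle.dump(c,open(f"pics/{n}9.pkl","wb"));cv2.imwrite(f"pics/l_{n}.png",c["frame"][:,:,::-1])
E
```

```text
time: 30.37
tool_pos: [244.2, -489.4, 220.8]
tcp_rot: [-1.71, 1.57, -1.554]
contact_force: [-0.3, -0.5, -0.4]
grip_width: 59.5
```

View pics/l_side.png

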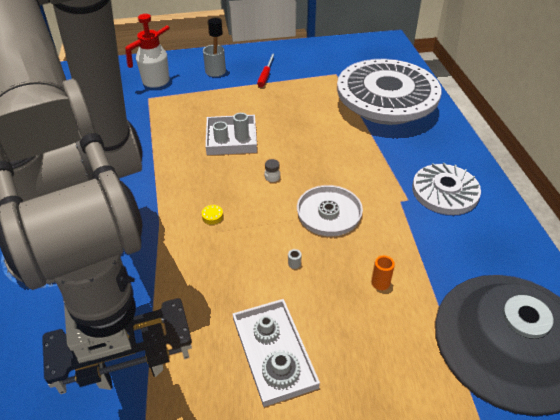

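View pics/l_top.png

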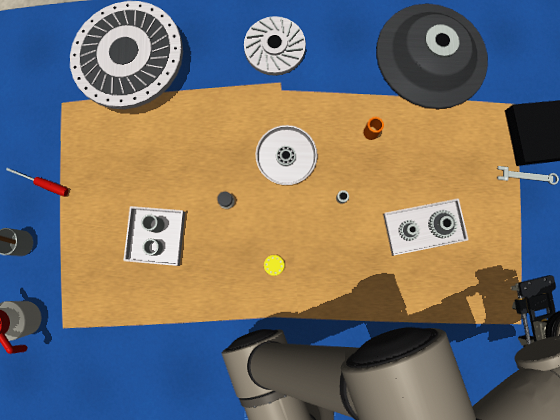

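All five parts are in their trays: sleeves at (155,222) and (155,246), bearing at (286,155), gears at (410,229) and (444,224). I'll check the positions in the tray frames with numbers before handing in.

```bash
python3 - <<'E'
import pickle
from h import *
c=pickle.load(open("pics/top9.pkl","rb"));X=cloud(c)
def top(u,v,r,dz=5):
    w=X[v-r:v+r+1,u-r:u+r+1].reshape(-1,3);w=w[~np.isnan(w[:,0])];zt=np.percentile(w[:,2],97)
    t=w[abs(w[:,2]-zt)<dz];cc,rr=cv2.minEnclosingCircle(t[:,:2].astype(np.float32))
    return np.array(cc),zt,2*rr,t[:,2].std()
def loc(p,o,yaw):
    a=np.radians(yaw);d=p-np.array(o);return (np.array([[np.cos(a),np.sin(a)],[-np.sin(a),np.cos(a)]])@d).round(1)
for n,u,v,r,h,o,yaw in [("large",447,223,8,46,(469.5,-357.7),9),("small",411,229,7,46,(469.5,-357.7),9),("tall",151,222,11,74,(463,340),-6),("short",152,247,11,49,(463,340),-6),("bearing",286,155,13,22,(666,-2.7),0)]:
    cc,z,d,s=top(u,v,r);print(n,cc.round(1),"ztop %.1f exp %d d %.1f std %.1f"%(z,h,d,s),"in tray",loc(cc,o,yaw))
for n,u,v,r,s in [("jar",226,200,14,(549.8,154.3)),("socket",343,197,9,(551.7,-144.2))]:
    cc,z,d,_=top(u,v,r,6);print(n,"moved",np.hypot(*(cc-s)).round(1),"z",z.round(1))
im=c["frame"][190:270,110:190,::-1];im2=c["frame"][190:270,380:470,::-1]
cv2.imwrite("pics/m.png",cv2.resize(np.hstack([im,im2]),None,fx=4.5,fy=4.5,interpolation=cv2.INTER_CUBIC))
E
```

```text
large [ 476.4 -402.9] ztop 49.9 exp 46 d 36.6 std 1.6 in tray [ -0.3 -45.7]
small [ 462.6 -313.9] ztop 49.2 exp 46 d 28.0 std 1.7 in tray [ 0.  44.3]
tall [493.1 337.2] ztop 76.4 exp 74 d 42.8 std 1.7 in tray [30.2  0.3]
short [434.1 340.9] ztop 50.9 exp 49 d 43.2 std 1.9 in tray [-28.8  -2.2]
bearing [663.9  -1.4] ztop 25.8 exp 22 d 51.6 std 1.7 in tray [-2.1  1.3]
jar moved 0.2 z 50.1
socket moved 1.6 z 37.4
```

View pics/m.png

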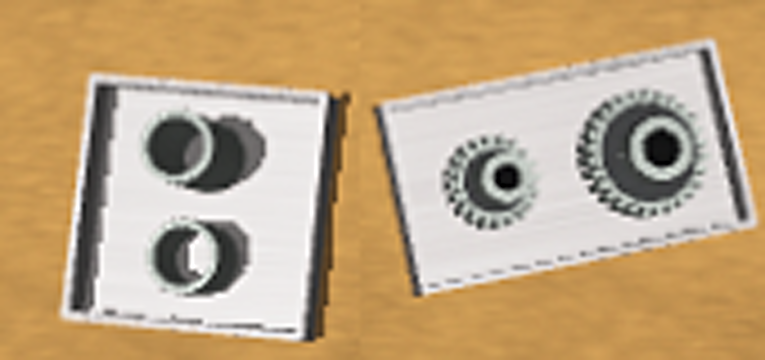

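The heights carry the same +2 to +4 mm depth bias as at the start, so every part is on its tray floor and well inside the limits. I'll let the arm settle and hand in.

```bash
python3 -m creep '[{"tx":0,"ty":0,"tz":0,"wx":0,"wy":0,"wz":0,"gripper":-0.3},{"tx":0,"ty":0,"tz":0,"wx":0,"wy":0,"wz":0,"gripper":-0.3},{"tx":0,"ty":0,"tz":0,"wx":0,"wy":0,"wz":0,"gripper":-0.3}]'; python3 -c "
from plant import *
print(close_job())"
```

```text
time: 30.72
tool_pos: [247.4, -488.4, 220.5]
tcp_rot: [-0.245, 1.57, -0.086]
contact_force: [-0.3, -0.3, -0.5]
grip_width: 59.4
the job is handed in; nothing more can be done
None
```

All five parts are in their trays, and I handed the job in at about 31 s. Each part was lowered until the force reading showed it touching the tray floor, then released.

Last checks, from the top camera:

| Part | Tray | Position in the tray frame (mm) |
|---|---|---|
| Large gear | oblong | (0, −46), hub up |
| Small gear | oblong | (0, 44), hub up |
| Tall sleeve | square | (30, 0) |
| Short sleeve | square | (−29, −2) |
| Bearing | round pan | about 2.5 mm from centre |

- **Upright:** all five look flat or upright in the pictures. I did not measure their tilt.
- **Bystanders:** the jar measured 0.2 mm from its start and the socket 1.6 mm, both within measuring error. I did not go near either orange or yellow look-alike, and both are still in place in the last pictures.
- **Disagreements:** the top camera read part heights 2–4 mm too high, much as it did before anything moved, so I took that as camera bias. The two cameras also differed by about 1–5 mm (typically 3) in y at the start; I aimed between them.

No check failed. `close_job()` gave no verdict.

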